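Pin the link of the assembly jig

ROBOT

A 6-joint arm with a two-finger parallel gripper is mounted at the origin on the work surface. World frame = base frame: x ahead of the robot, y to its left, z up, the work surface at z = 0. Lengths are in m, angles in rad, forces in N, time in s.
With the tool pointing down it reaches from about 0.3 to 0.875 m from the base axis. Payload 6.4 kg.
Tool frame: the origin (TCP) lies on the front face of the gripper's body, between the roots of the fingers; the fingertips stand 73 mm ahead of it and the grasp point (between the pads) lies ctrl.pinch_z ahead of it (ctrl.pinch_z is the distance from the TCP to the grasp point, in m); z points along the fingers, x is the direction in which the jaws open and shut, and the axes are right-handed (so a half turn about z gives the same grasp; the last joint's range is limited). The gripper opens to 85 mm and grips with 20 to 120 N. Pads are 22 mm wide; open, the fingers measure 114 mm over their backs; the gripper's body (76 mm by 85 mm) begins 54 mm behind the grasp point. The pads swing forward as they close: fully open they stand 13 mm farther back than shut.
Start: joints at [1.047, 0.181, 1.607, -0, 1.354, -0.206], TCP at [0.18, 0.546, 0.304] pointing down, gripper open.
Joint ranges: [-2.99, 2.99], [-0.89, 2.07], [0.3, 2.58], [-1.14, 4.28], [0, 2.63], [-3.12, 3.12]. Speed limits (rad/s): [2.57, 2.57, 3.01, 3.14, 3.14, 3.14].

INTERFACE

Orientations are given as a unit quaternion [w, x, y, z].
In Python, from bench import ctrl gives the robot as it stands.
- The arm moves only by the tool move_arm, never from a script. Its argument "rows" is text: rows parted by semicolons, each of 7 numbers parted by spaces: the shift along the tool's x, y, z in cm, then the turn, a rotation vector about the tool's x, y, z in degrees, then the opening, from 0 (shut) to 1 (fully open). In form: x y z rx ry rz grip; .... A call has 1 to 20 rows; each row shifts and turns the commanded pose from where the row before left it, along the tool's axes as they then stand; what a row does not reach is not made up. A row lasts 1/10 s, in which the tool goes at most 50 mm and 8.59 degrees, less where a joint would pass 70% of its speed; a pose out of reach is approached as far as the arm can. A call with a gripper value outside its range is refused whole. The fingers move at their own pace and stop on an object; the grip force is fixed at half the most. Time passes only in rows, so rows that do not move let the fingers close. It gives the time, the measured TCP pose, the force and the opening at its end, in the units of the state.
- ctrl.get_obs(): the state, without advancing time (a new reading comes with each control period).
- ctrl.camera(name): name is "side" or "top"; returns a dict with "color" (400x640x3 uint8, blue, green, red), "fx", "fy", "cx", "cy" (pixels), "rvec" (rotation vector, rad) and "tvec" (3), from world to camera coordinates, as OpenCV has them. Camera axes: x right, y down, z forward; pixel columns grow to the right and rows downward; lengths in m; the calibration is good to about 2 mm. A picture is of the moment at which its call begins. There is no depth.
- ctrl.hand_in(): hands the job in, once; it reports no verdict.
Trained networks look in the newest picture that a camera, given by its name, has taken for a name from the list of things; names that differ only in an ending like _2 or _b are one class to them, and where a whole thing is asked for, a point or a joint stands for the part that bears it (a point fixed in the world has none). Each returns a list of dicts, best first, with "confidence" (0 to 1); they miss things now and then, are a little off and sometimes report something else, mostly with a low value. They report only what shows in the picture. A call takes as long as a camera call. They do not tell look-alikes from the thing itself.
- ctrl.look_for(camera, query): "bbox" ([left, top, right, bottom] in pixels, round what is visible of it).
- ctrl.trace(camera, query): "region" (400x640 bool, what is visible of it) and "bbox" ([left, top, right, bottom] in pixels, round what is visible of it).
The state is a dict: "time_s": time; "q": joint angles; "dq": joint speeds; "joint_efforts": joint torques, N m; "eef_pos": TCP position; "eef_rot": TCP orientation; "wrist_force": force on the tool from outside, world axes, zero at the start; "torque": the same for the moment, N m; "opening": opening from 0.0 (shut) to 1.0 (fully open).
Only numpy, scipy, OpenCV 4.12 (cv2) and the standard library are available. Lean on these libraries where they do the work, as an engineer would, in place of code of your own. Each camera call takes 0.05 s, during which the arm holds its last target.

TASK

Fit the loose steel locking pin into the clevis jig. First lay the pin in the trough of the sloped rest, tip down close to the stop plate and square head uppermost, and let go of it there; then take it again and put it from above through the hole in the jig's top ear, the link eye and the lower ear until its head sits flush on the top ear, and let go. Leave the blue tray, the screwdriver and the white lamp where they are.

Things in the scene. Friction and masses are not known exactly. Their poses are not given: they have to be found in the camera images.
- pin: Loose steel locking pin, about 0.2 kg; starts lying on a flat of its head, shank level, tip roughly towards the robot. Square head 24 x 24 mm, 36 mm long; round shank 12 mm across, 65 mm long, tip slightly tapered. Origin on the axis at the shoulder (head meets shank); x along the axis to the tip (head x = -36 to 0 mm, shank 0 to 65 mm); y, z square to the head's flats, z up at the start.
- pin_tip (a point): Centre of the pin's tip, 65 mm from the shoulder.
- jig: Fixed aluminium clevis on a dark base 110 x 125 mm. Origin on the hole axis at bench height, z up. Ears 60 (x) x 50 (y) mm: top ear z = 85-95 mm, 14 mm hole; lower ear z = 45-55 mm, 16 mm hole; steel link eye between, z = 63-75 mm, 17 mm hole. Column at x = 30-50 mm, top at z = 95 mm; link runs to a dark block at y = -58 to -74 mm, 80 mm high.
- jig_hole (a point): Centre of the mouth of the top ear's hole, in the ear's top face, 95 mm above the bench; z up.
- rest: Fixed sloped rest: dark steel base plate 120 x 70 mm, 10 mm thick, two posts, and an aluminium V trough that slopes 45 degrees, its high end towards the rest's -x (away from the robot). Origin on the bench, z up, x the horizontal way the slope falls.
- trough: V trough of the rest. Origin: centre of the tip of a pin seated against the stop plate at the low end, 52 mm above the bench; x points 45 degrees down the slope, along a seated pin; z square out of the open side, y level. The V, 22 mm wide, walls at 45 degrees, spans x = -60 mm to 0; a flat shelf 18 mm wide lies under the head, x = -90 to -60 mm, face at z = -12.5 mm.
- tray: Bystander: open blue plastic tray 90 x 130 mm, 50 mm high; origin under its centre.
- driver: Bystander: screwdriver 170 mm long lying on the bench; leave alone.
- lamp: Bystander: flat white plastic USB lamp, 130 x 24 x 12 mm, lying on the bench; leave alone.
Things that resemble listed ones, but are neither listed nor needed, are in the scene too. What is shaped like the rest but brown is not meant.

How it is judged:
On the way:
1. the pin lies in the trough of the rest, tip down (tip within 20 mm of its seat, axis within 0.15 rad of the trough's), let go (distance between pin_tip and trough below 0.02 m and angle between the x axis of pin and the x axis of trough, either way round below 0.15 rad and contact force between pin and the arm below 0.05 N and contact force between pin and the fingers below 0.05 N and linear speed of pin below 0.02 m/s), for 0.2 s.
At the end, for the whole second after the job is handed in: The pin stands in the jig through all three holes, tip down: shoulder within 3 mm of the top ear's face and of the hole's axis, axis within 0.08 rad of the hole's, at rest and released (horizontal distance between pin and jig_hole below 0.003 m and z of pin in the frame of jig_hole between -0.003 and 0.003 m and z of pin_tip in the frame of jig_hole below -0.058 m and angle between the x axis of pin and the z axis of jig, either way round below 0.08 rad and linear speed of pin below 0.02 m/s); the robot touches nothing.
It fails at once if the tray is pushed more than 30 mm (distance of tray from where it was at the start of the episode above 0.03 m).
It fails at once if the screwdriver is pushed more than 30 mm (distance of driver from where it was at the start of the episode above 0.03 m).
It fails at once if the lamp is pushed more than 30 mm (distance of lamp from where it was at the start of the episode above 0.03 m).
It also fails if it takes over 58 s, if anything falls off the work surface, if the arm or the gripper's body presses on something with over 40 N, if the wrist force passes 120 N, or if a joint passes its speed limit or range.

## Working session

There is one attempt and no reset: what is moved stays moved. The work goes in short steps, Python scripts to look and compute and a tool call to move; the robot and the scene stay as the last step left them, time stands still between calls to the robot, and variables do not carry over. Pictures are saved under pics/ and viewed, and the job is handed in when it is done.

Besides the shell and the picture viewer there is one more tool, called after "Call:" as name(argument=value, ...) on one line, values as JSON. move_arm: Moves the arm, as the interface text tells. Its arguments: {"type":"object","properties":{"rows":{"type":"string"}},"required":["rows"]}

```bash
mkdir -p pics; ls
python3 - <<'E'
from bench import ctrl
import cv2
print(ctrl.pinch_z, ctrl.get_obs())
for n in("side","top"):
    c=ctrl.camera(n); cv2.imwrite(f"pics/{n}0.png",c["color"]); print(n,c["fx"],c["fy"],c["cx"],c["cy"],c["rvec"],c["tvec"])
    for q in("pin","jig","rest","trough","tray","driver","lamp","jig_hole","pin_tip"):
        try: print(q,[(r["bbox"],round(r["confidence"],2)) for r in ctrl.look_for(n,q)])
        except Exception as e: print(q,e)
E
```

```text
pics
0.0539 {'time_s': 0.0, 'q': array([ 1.04671016e+00,  1.81562736e-01,  1.60800419e+00, -1.51085694e-05,
        1.35383155e+00, -2.06305137e-01]), 'dq': array([ 0.00034997, -0.00026134, -0.00141378, -0.00063002,  0.00165652,
        0.00022056]), 'joint_efforts': array([-1.59874271e-03, -4.44873512e+01, -3.51330507e+01, -3.56452847e-04,
        9.13533324e-03, -1.80448126e-05]), 'eef_pos': array([0.17943164, 0.54582925, 0.3029737 ]), 'eef_rot': array([ 3.75073579e-04,  8.10078790e-01,  5.86320338e-01, -8.21357192e-04]), 'wrist_force': array([-0.75380373,  0.41574384,  1.15391168]), 'torque': array([-0.01086625,  0.00999039,  0.00420631]), 'opening': 0.9985374535183955}
side 466.76863036865143 466.76863036865143 316.19382203889774 200.75549649140945 [ 2.39346537 -0.05458285  0.01363591] [-0.51813449  0.10471538  1.25409041]
pin [([288.8, 168.5, 324.6, 178.6], 0.72)]
jig [([308.9, 281.6, 365.4, 356.5], 0.92)]
rest [([292.6, 185.6, 338.8, 234.3], 0.96), ([261.1, 116.4, 303.2, 151.6], 0.7), ([251.9, 232.9, 301.8, 284.5], 0.68), ([229.6, 179.4, 274.4, 223.4], 0.64)]
trough [([300.9, 1
[... 645 characters left out ...]
)]
rest [([378.1, 231.9, 418.0, 294.8], 0.94), ([309.0, 193.0, 350.3, 250.3], 0.92), ([288.8, 270.8, 332.1, 329.9], 0.82), ([158.4, 233.5, 205.3, 293.8], 0.71), ([317.7, 197.4, 333.3, 232.9], 0.22)]
trough [([156.7, 241.3, 184.2, 279.1], 0.85), ([396.8, 242.7, 411.0, 280.6], 0.76), ([302.8, 281.9, 316.7, 320.8], 0.76), ([317.2, 197.6, 337.2, 236.0], 0.69)]
tray [([206.8, 105.8, 274.1, 164.5], 0.77), ([434.2, 174.3, 501.7, 232.7], 0.2)]
driver [([386.9, 130.8, 422.3, 150.0], 0.92), ([432.1, 172.5, 502.0, 231.7], 0.68)]
lamp [([292.9, 124.9, 342.8, 137.6], 0.61)]
jig_hole [([431.4, 170.6, 502.1, 232.1], 0.91)]
pin_tip [([251.7, 208.3, 264.7, 249.3], 0.52), ([207.1, 110.7, 271.6, 166.0], 0.24)]
```

View pics/side0.png

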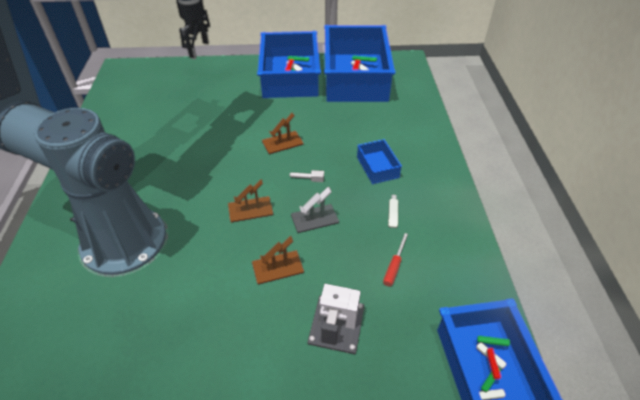

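View pics/top0.png

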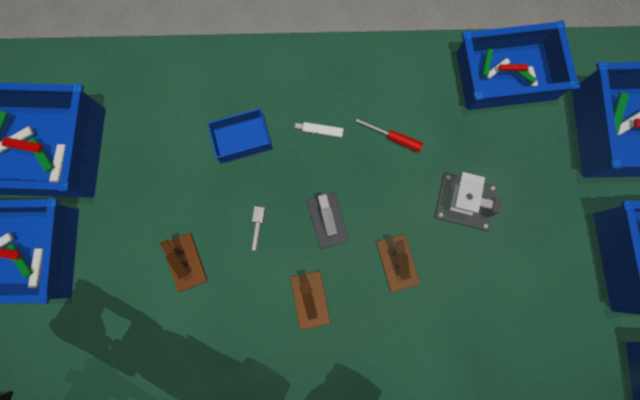

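Run:
```python
import cv2
a=cv2.imread("pics/side0.png");b=cv2.imread("pics/top0.png")
cv2.imwrite("pics/s_c1.png",cv2.resize(a[100:300,220:420],None,fx=3,fy=3,interpolation=2))
cv2.imwrite("pics/t_c1.png",cv2.resize(b[180:340,150:430],None,fx=2.85,fy=2.85,interpolation=2))
```

```text
(no output)
```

View pics/s_c1.png

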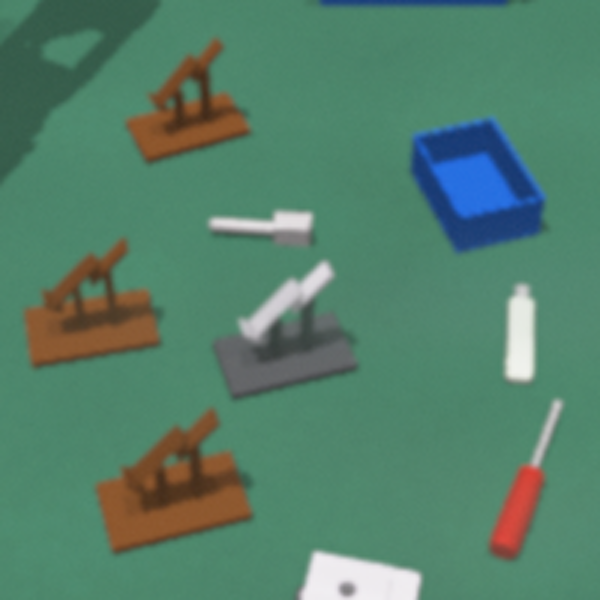

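View pics/t_c1.png

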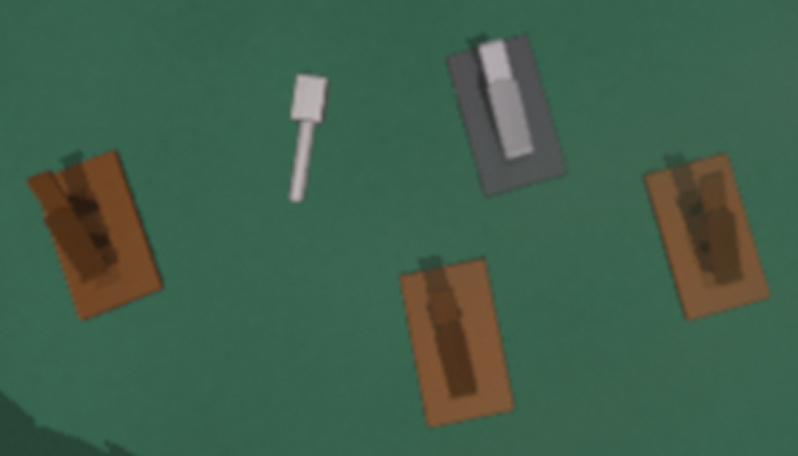

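Candidates for the pin are the steel pin at top (257,228) / side (307,174), the white lamp at top (320,129) / side (393,210), and the screwdriver at top (390,135). I choose the square-headed grey one at (257,228). For the rest there is one grey one at top (327,220) / side (315,210). The brown ones at top (183,262), (310,300) and (398,263) are not meant. The crops confirm both choices. Next I measure precisely.

```bash
cat > h.py <<'E'
import numpy as np, cv2, pickle
from bench import ctrl
from scipy.optimize import minimize, least_squares
def cam(n):
    c=ctrl.camera(n); return c
def proj(c,P):
    K=np.array([[c["fx"],0,c["cx"]],[0,c["fy"],c["cy"]],[0,0,1]])
    return cv2.projectPoints(np.asarray(P,float).reshape(-1,3),np.array(c["rvec"],float),np.array(c["tvec"],float),K,None)[0].reshape(-1,2)
def ray(c,uv):
    R=cv2.Rodrigues(np.array(c["rvec"],float))[0]; o=-R.T@np.array(c["tvec"],float)
    d=R.T@np.array([(uv[0]-c["cx"])/c["fx"],(uv[1]-c["cy"])/c["fy"],1]); return o,d/np.linalg.norm(d)
def atz(c,uv,z):
    o,d=ray(c,uv); return o+d*(z-o[2])/d[2]
def tri(cs,uvs):
    A=np.zeros((3,3));b=np.zeros(3)
    for c,u in zip(cs,uvs):
        o,d=ray(c,u);M=np.eye(3)-np.outer(d,d);A+=M;b+=M@o
    p=np.linalg.solve(A,b)
    return p,[np.linalg.norm((np.eye(3)-np.outer(d,d))@(p-o)) for o,d in[ray(c,u) for c,u in zip(cs,uvs)]]
def box(x0,x1,y0,y1,z0,z1): return np.array([[x,y,z] for x in(x0,x1) for y in(y0,y1) for z in(z0,z1)],float)
def crop(im,x0,y0,x1,y1,f,name): cv2.imwrite(name,cv2.resize(im[y0:y1,x0:x1],None,fx=f,fy=f,interpolation=cv2.INTER_CUBIC))
E
python3 - <<'E'
from h import *
C={n:cam(n) for n in("side","top")}
T={}
for n in C:
    for q in("pin","jig","rest"):
        T[n,q]=ctrl.trace(n,q)
        print(n,q,[(r["bbox"],r["region"].sum()) for r in T[n,q]][:2])
pickle.dump((C,T),open("s0.pkl","wb"))
crop(C["side"]["color"],295,270,375,365,6,"pics/jig_s.png")
crop(C["top"]["color"],425,165,505,240,7,"pics/jig_t.png")
for n in C:
    R=cv2.Rodrigues(np.array(C[n]["rvec"],float))[0];print(n,-R.T@C[n]["tvec"])
E
```

```text
side pin [([287.3, 170.3, 323.1, 181.8], np.int64(219))]
side jig [([307.9, 280.2, 368.3, 356.8], np.int64(2936))]
side rest [([231.0, 181.5, 274.6, 219.8], np.int64(990)), ([261.0, 112.5, 300.2, 152.9], np.int64(835))]
top pin []
top jig [([435.4, 175.0, 501.8, 231.8], np.int64(2777))]
top rest [([305.9, 190.6, 348.9, 249.3], np.int64(1587)), ([289.3, 273.4, 333.8, 328.3], np.int64(1736))]
side [ 0.48955626 -0.79776262  0.98796806]
top [0.37838307 0.05241676 1.03754871]
```

View pics/jig_s.png

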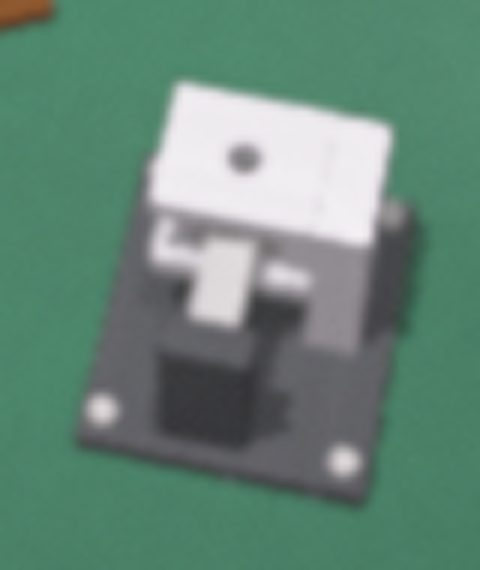

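View pics/jig_t.png

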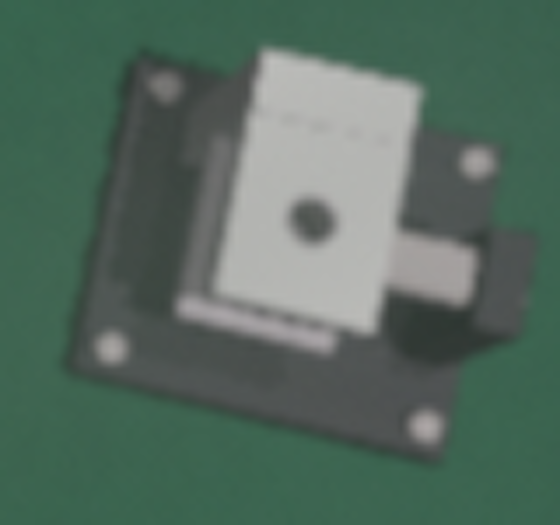

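```bash
cat >> h.py <<'E'
def rectify(c,z,x0,y0,w,h,s=0.0005):
    # image: col = (x-x0)/s, row=(y-y0)/s
    pts=np.array([[x0,y0,z],[x0+w,y0,z],[x0+w,y0+h,z],[x0,y0+h,z]])
    H=cv2.getPerspectiveTransform(np.float32([[0,0],[w/s,0],[w/s,h/s],[0,h/s]]),np.float32(proj(c,pts)))
    return cv2.warpPerspective(c["color"],H,(int(w/s),int(h/s)),flags=cv2.INTER_CUBIC|cv2.WARP_INVERSE_MAP)
E
python3 - <<'E'
from h import *
C,T=pickle.load(open("s0.pkl","rb"))
cs=[C["side"],C["top"]]
p,e=tri(cs,[(335.2,295.7),(469.2,196.1)]);print("tri hole",p,e,[atz(c,u,.095) for c,u in zip(cs,[(335.2,295.7),(469.2,196.1)])])
x0,y0=p[0]-.075,p[1]-.075
out=[]
for n in C:
    I=rectify(C[n],.095,x0,y0,.15,.15); out.append(I)
    g=cv2.cvtColor(I,6).astype(float)
    # hole moment
    c0=np.array([75,75])/.5
    yy,xx=np.mgrid[:300,:300]
    m=(np.hypot(xx-c0[0],yy-c0[1])<26)
    ref=np.median(g[(np.hypot(xx-c0[0],yy-c0[1])>24)&(np.hypot(xx-c0[0],yy-c0[1])<30)])
    w=np.clip(ref-12-g,0,None)*m
    print(n,"hole",x0+(w*xx).sum()/w.sum()*.0005,y0+(w*yy).sum()/w.sum()*.0005,"ref",ref,g[150,150])
    th=(g>(0.78*ref)).astype(np.uint8)
    k,l,st,ce=cv2.connectedComponentsWithStats(th)
    i=1+np.argmax(st[1:,4]); cn=max(cv2.findContours((l==i).astype(np.uint8),0,1)[0],key=len)
    r=cv2.minAreaRect(cn); print("rect c",x0+r[0][0]*.0005,y0+r[0][1]*.0005,np.array(r[1])*.5,r[2])
cv2.imwrite("pics/rect.png",np.hstack(out))
E
```

```text
tri hole [ 0.54964688 -0.25696273  0.09596302] [np.float64(6.69764809914996e-05), np.float64(6.697648099169728e-05)] [array([ 0.54977829, -0.25636515,  0.095     ]), array([ 0.54975445, -0.25728415,  0.095     ])]
side hole 0.5498455301567093 -0.2571518450754031 ref 236.0 129.0
rect c 0.5592959775141638 -0.25932739123119297 [52.62142181 82.56052399] 74.23785400390625
top hole 0.5497627955639032 -0.25709503044935555 ref 180.0 84.0
rect c 0.5559829892329139 -0.2717023530842203 [75.20529175 81.09931946] 75.0685806274414
```

View pics/rect.png

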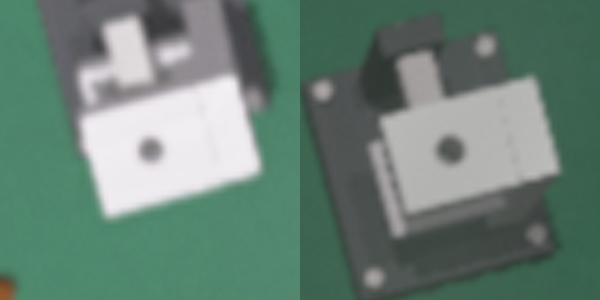

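Run:
```python
from h import *
C,T=pickle.load(open("s0.pkl","rb"))
for name,uv,z,w in (("pin",(257,228),.012,.13),("pinhead",(257,228),.024,.13),("rest",(327,220),.010,.17)):
    p=atz(C["top"],uv,z); x0,y0=np.round(p[0]-w/2,3),np.round(p[1]-w/2,3); print(name,x0,y0)
    o=[cv2.resize(rectify(C[n],z,x0,y0,w,w),(390,390)) for n in C]
    cv2.imwrite(f"pics/r_{name}.png",np.hstack(o))
```

```text
pin 0.433 0.146
pinhead 0.432 0.144
rest 0.429 -0.036
```

View pics/r_pin.png

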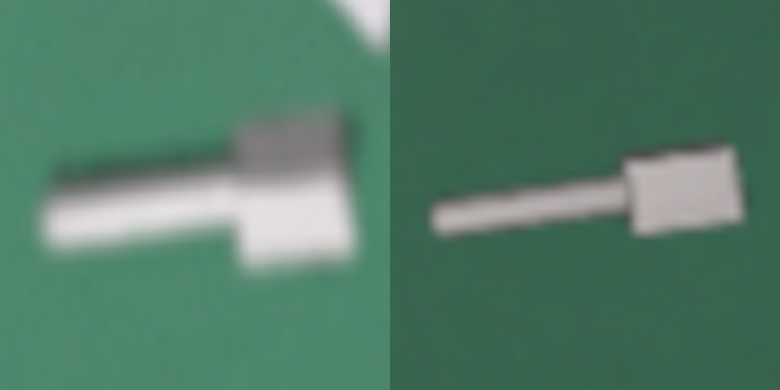

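View pics/r_rest.png

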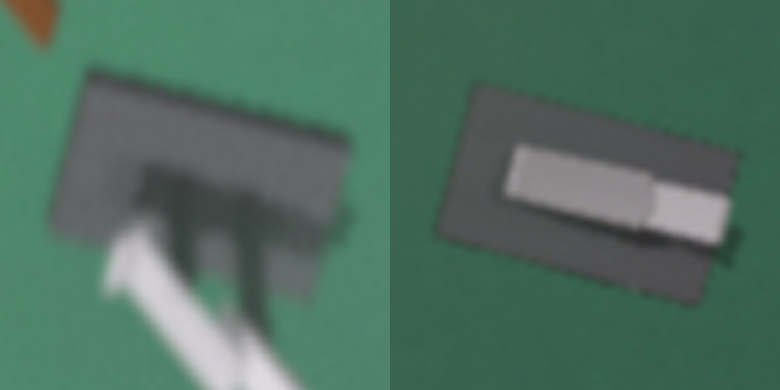

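Run:
```python
from h import *
C,T=pickle.load(open("s0.pkl","rb"))
crop(C["side"]["color"],285,180,345,240,10,"pics/rest_s.png")
crop(C["top"]["color"],300,185,355,255,8,"pics/rest_t.png")
```

```text
(no output)
```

View pics/rest_s.png

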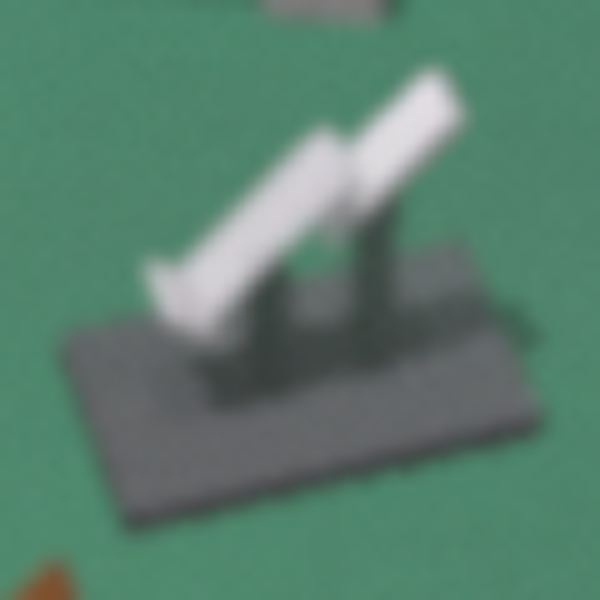

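View pics/rest_t.png

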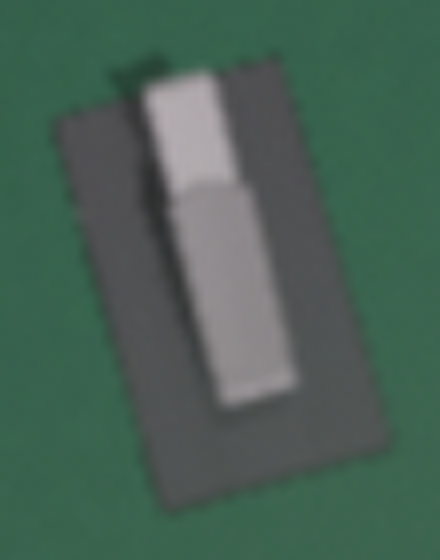

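```bash
cat >> h.py <<'E'
def troughT(x,y,yaw):
    ca,sa=np.cos(yaw),np.sin(yaw); s=np.sqrt(.5)
    X=np.array([ca*s,sa*s,-s]); Z=np.array([ca*s,sa*s,s]); Y=np.cross(Z,X)
    M=np.eye(4);M[:3,:3]=np.c_[X,Y,Z];M[:3,3]=[x,y,.052];return M
def tp(M,P): return np.asarray(P)@M[:3,:3].T+M[:3,3]
E
python3 - <<'E'
from h import *
C,T=pickle.load(open("s0.pkl","rb"))
cv=lambda p,f,o:(np.array(p)+.5)/f-.5+o
# base plate
top=cv([[55,118],[278,58],[392,447],[170,510]],8,[300,185])
side=cv([[65,345],[130,515],[540,420],[455,245]],10,[285,180])
Bt=np.array([atz(C["top"],u,.010) for u in top]);Bs=np.array([atz(C["side"],u,.010) for u in side])
for B in(Bt,Bs):
    print(B.mean(0),[round(1e3*np.linalg.norm(B[i]-B[(i+1)%4]),1) for i in range(4)],[round(np.degrees(np.arctan2(*(B[(i+1)%4]-B[i])[[1,0]])),1) for i in range(4)])
sp=.001
tt=cv([[145,88],[210,72],[170,200],[247,182]],8,[300,185]); 
st=cv([[435,70],[463,110]],10,[285,180])
def res(p,full=False):
    M=troughT(*p[:3])
    h=.001*p[3] if len(p)>3 else 0
    P=tp(M,[[-.09,-.009,-.0125],[-.09,.009,-.0125],[-.06,-.011,.0025],[-.06,.011,.0025]])
    a=proj(C["top"],P)-tt; b=proj(C["side"],P[[0,1]])
    # order: resolve by yaw: y axis sign
    return a,b
for flip in (0,1):
    def f(p):
        M=troughT(*p); s=-1 if flip else 1
        P=tp(M,[[-.09,-.009*s,-.0125],[-.09,.009*s,-.0125],[-.06,-.011*s,.0025],[-.06,.011*s,.0025]])
        return np.r_[(proj(C["top"],P)-tt).ravel(),(proj(C["side"],P[[0,1]])-st[::-1] if False else proj(C["side"],P[[1,0]])-st[::-1]).ravel()]
    r=least_squares(f,[.50,.05,np.radians(194.5)]);print(flip,r.x,np.degrees(r.x[2]),r.cost,np.round(r.fun,1))
E
```

```text
[0.51489629 0.04772561 0.01      ] [np.float64(67.9), np.float64(118.8), np.float64(66.5), np.float64(119.4)] [np.float64(-75.6), np.float64(-165.1), np.float64(104.9), np.float64(15.6)]
[0.51574595 0.04542093 0.01      ] [np.float64(64.1), np.float64(116.4), np.float64(68.7), np.float64(115.5)] [np.float64(-74.5), np.float64(14.0), np.float64(106.2), np.float64(-163.7)]
0 [0.48736621 0.04060372 3.41148555] 195.4637236023003 1.0384945596223896 [-0.2 -0.3 -0.2 -0.6 -0.   0.9  0.2  0.3 -0.1  0.5  0.4 -0.1]
1 [0.48715695 0.0414538  3.39688011] 194.62689379896395 197.80475547261 [ 8.  -2.6 -8.3  1.6  9.7 -1.9 -9.8  3.1 -2.3 -4.1  2.7  4.6]
```

Run:
```python
from h import *
C,T=pickle.load(open("s0.pkl","rb"))
th=np.linspace(0,2*np.pi,16,endpoint=False)
def model(x,y,yaw,z=.012):
    c,s=np.cos(yaw),np.sin(yaw);R=np.array([[c,-s,0],[s,c,0],[0,0,1]])
    H=box(-.036,0,-.012,.012,-.012,.012)
    cyl=np.array([[u,r*np.cos(t),r*np.sin(t)] for u,r in((0,.006),(.062,.006),(.065,.005)) for t in th])
    return [P@R.T+[x,y,z] for P in(H,cyl)]
F=6
def render(c,p,b):
    im=np.zeros(((b[3]-b[1])*F,(b[2]-b[0])*F),np.uint8)
    for P in model(*p):
        q=((proj(c,P)-[b[0],b[1]]+.5)*F-.5)
        cv2.fillConvexPoly(im,cv2.convexHull(np.round(q).astype(np.int32)),255)
    return cv2.GaussianBlur(cv2.resize(im,(b[2]-b[0],b[3]-b[1]),interpolation=cv2.INTER_AREA).astype(float)/255,(0,0),.7)
B={"top":(235,195,285,260),"side":(275,155,335,195)}
M={}
for n in C:
    b=B[n];I=C[n]["color"][b[1]:b[3],b[0]:b[2]].astype(float)
    # greenness difference: G - R  is positive on bench, ~0 on metal
    g=I[...,1]-I[...,2]; bg=np.median(g); rat=1-np.clip(g/bg,0,1)
    bri=I.sum(2)
    M[n]=rat if n=="top" else rat
    cv2.imwrite(f"pics/m_{n}.png",cv2.resize((rat*255).astype(np.uint8),None,fx=8,fy=8))
def cost(p,ns): return sum(((render(C[n],p,B[n])-M[n])**2).sum() for n in ns)
p0=np.array([.5123,.2103,np.radians(172.5)])
for ns in(["top"],["side"],["top","side"]):
    best=None
    for k in range(3):
        st=p0 if best is None else best.x
        best=minimize(cost,st,args=(ns,),method="Nelder-Mead",options=dict(initial_simplex=st+np.array([[0,0,0],[.004,0,0],[0,.004,0],[0,0,.08]])))
    print(ns,best.x,np.degrees(best.x[2]),best.fun)
```

```text
['top'] [0.51184104 0.21077007 3.02081027] 173.07967926478094 5.2094080192913665
['side'] [0.51274063 0.21054331 3.03160609] 173.69823396552877 70.79179739033948
['top', 'side'] [0.51206651 0.21057441 3.01753081] 172.89177988208226 76.06851587412683
```

```bash
cat >> h.py <<'E'
from scipy.spatial.transform import Rotation as Ro
def Rtool(xaz, tilt, az):
    """tool z: down tilted by tilt(deg) toward azimuth az (deg); x: horizontal perpendicular, chosen near azimuth xaz"""
    a=np.radians(az);t=np.radians(tilt)
    z=np.array([np.cos(a)*np.sin(t),np.sin(a)*np.sin(t),-np.cos(t)])
    x=np.array([-np.sin(a),np.cos(a),0]); 
    if x@[np.cos(np.radians(xaz)),np.sin(np.radians(xaz)),0]<0:x=-x
    return np.c_[x,np.cross(z,x),z]
def delta(p,R,o=None,useR=None):
    o=o or ctrl.get_obs(); R0=Ro.from_quat(np.r_[o["eef_rot"][1:],o["eef_rot"][0]]).as_matrix()
    r=np.degrees(Ro.from_matrix(R0.T@R).as_rotvec())
    d=np.array(p)-o["eef_pos"]
    print("t",round(o["time_s"],2),"pos",o["eef_pos"].round(4),"F",o["wrist_force"].round(1),"open",round(o["opening"],3))
    print("shift in current tool cm",(R0.T@d*100).round(2),"turn",r.round(2),"shift in target tool cm",(R.T@d*100).round(2))
    return R0
E
python3 - <<'E'
from h import *
delta([.5299,.2085,.17],Rtool(83,0,-7))
E
```

```text
t 1.4 pos [0.1797 0.5462 0.3039] F [ 0.4  0.2 -0.6] open 0.996
shift in current tool cm [-21.14  43.82  13.39] turn [ -0.    -0.   -11.21] shift in target tool cm [-29.25  38.88  13.39]
```

Call:
move_arm(rows="0 0 0 0 0 -5.6 1; 0 0 0 0 0 -5.6 1; -2.44 3.24 1.12 0 0 0 1; -2.44 3.24 1.12 0 0 0 1; -2.44 3.24 1.12 0 0 0 1; -2.44 3.24 1.12 0 0 0 1; -2.44 3.24 1.12 0 0 0 1; -2.44 3.24 1.12 0 0 0 1; -2.44 3.24 1.12 0 0 0 1; -2.44 3.24 1.12 0 0 0 1; -2.44 3.24 1.12 0 0 0 1; -2.44 3.24 1.12 0 0 0 1; -2.44 3.24 1.12 0 0 0 1; -2.44 3.24 1.12 0 0 0 1; 0 0 0 0 0 0 1; 0 0 0 0 0 0 1")

```text
time_s: 3.0
eef_pos: [0.53, 0.2074, 0.169]
eef_rot: [-0.0, 0.75, 0.662, -0.0]
wrist_force: [0.1, -0.0, -1.1]
opening: 1.001
```

Run:
```python
from h import *
delta([.5299,.2085,.078],Rtool(83,0,-7))
c=cam("top");crop(c["color"],200,160,320,280,5,"pics/a1.png")
c=cam("side");crop(c["color"],240,70,380,210,5,"pics/a2.png")
```

```text
t 3.0 pos [0.53   0.2074 0.169 ] F [ 0.1 -0.  -1.1] open 1.001
shift in current tool cm [ 0.11 -0.02  9.1 ] turn [-0.07  0.   -0.14] shift in target tool cm [ 0.11 -0.03  9.1 ]
```

View pics/a1.png

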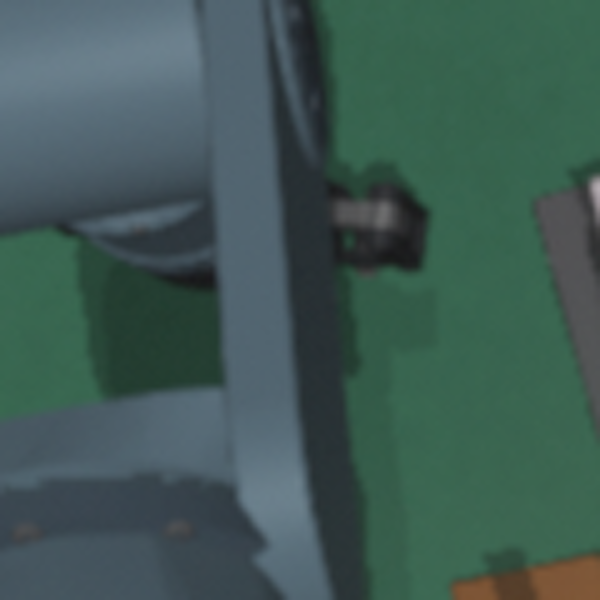

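View pics/a2.png

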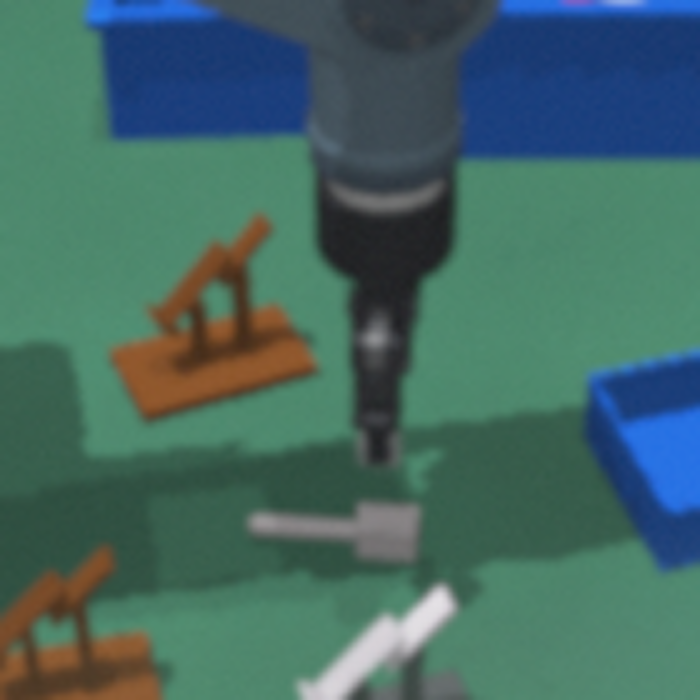

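The side crop shows the gripper straight above the head, with the fingers at (378,450) and the head at (388,530). I go down and close.

Call:
move_arm(rows="0.11 0 2.5 0 0 0 1; 0 0 2.5 0 0 0 1; 0 0 2.1 0 0 0 1; 0 0 1 0 0 0 1; 0 0 1 0 0 0 1; 0 0 0 0 0 0 1; 0 0 0 0 0 0 0; 0 0 0 0 0 0 0; 0 0 0 0 0 0 0; 0 0 0 0 0 0 0; 0 0 0 0 0 0 0; 0 0 0 0 0 0 0; 0 0 0 0 0 0 0; 0 0 0 0 0 0 0")

```text
time_s: 4.5
eef_pos: [0.5306, 0.2093, 0.0793]
eef_rot: [0.0, 0.749, 0.663, 0.001]
wrist_force: [-0.6, -0.5, 5.7]
opening: 0.266
```

Call:
move_arm(rows="0 0 -1 0 0 0 0; 0 0 -2 0 0 0 0; 0 0 -4 0 0 0 0; 0 0 -4 0 0 0 0; 0 0 -4 0 0 0 0; 0 0 0 0 0 0 0; 0 0 0 0 0 0 0")

```text
time_s: 5.2
eef_pos: [0.5301, 0.2093, 0.2295]
eef_rot: [0.0, 0.749, 0.663, 0.001]
wrist_force: [0.4, 0.5, -1.1]
opening: 0.262
```

Run:
```python
from h import *
M=troughT(.4873,.0406,np.radians(195.2))
R=Rtool(105,45,15.2)
print(tp(M,[0,0,0]),R)
for z in(.067+.06,.069): 
    P=tp(M,[-.0836-.004,0,z]);print(P);delta(P,R)
for n in("side","top"):
    c=cam(n);crop(c["color"],200,60,380,220,4,f"pics/b_{n}.png")
```

```text
[0.4873 0.0406 0.052 ] [[-0.26218918  0.68236971  0.68236971]
 [ 0.96501649  0.18539575  0.18539575]
 [ 0.          0.70710678 -0.70710678]]
[0.46041463 0.03329541 0.20374512]
t 5.2 pos [0.5301 0.2093 0.2295] F [ 0.4  0.5 -1.1] open 0.262
shift in current tool cm [-18.32  -4.77   2.56] turn [-44.32   8.71 -21.05] shift in target tool cm [-15.16  -9.84  -6.2 ]
[0.49999208 0.04404836 0.16273292]
t 5.2 pos [0.5301 0.2093 0.2295] F [ 0.4  0.5 -1.1] open 0.262
shift in current tool cm [-16.77  -0.98   6.67] turn [-44.32   8.71 -21.05] shift in target tool cm [-15.16  -9.84  -0.4 ]
```

View pics/b_side.png

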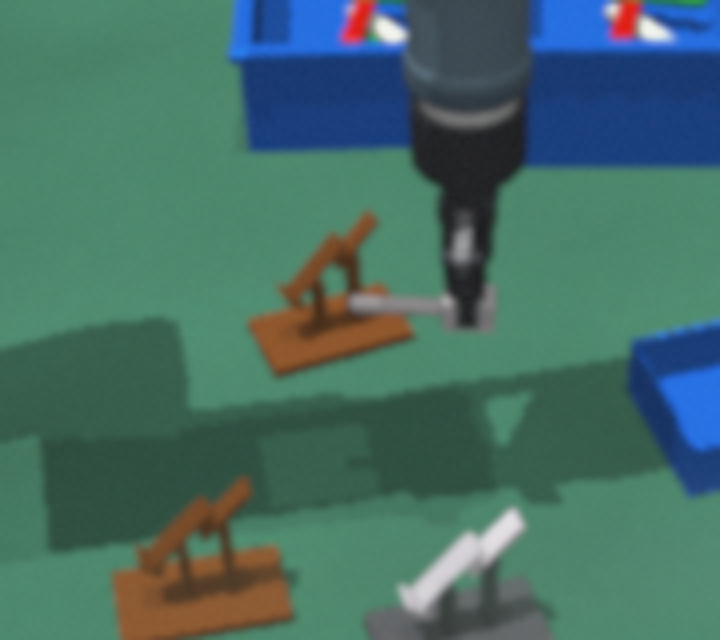

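Call:
move_arm(rows="0 0 0 -7.39 1.45 -3.51 0; 0 0 0 -7.39 1.45 -3.51 0; 0 0 0 -7.39 1.45 -3.51 0; 0 0 0 -7.39 1.45 -3.51 0; 0 0 0 -7.39 1.45 -3.51 0; 0 0 0 -7.39 1.45 -3.51 0; 0 0 0 0 0 0 0; -2.5 -1.64 -1 0 0 0 0; -2.5 -1.64 -1 0 0 0 0; -2.5 -1.64 -1 0 0 0 0; -2.5 -1.64 -1 0 0 0 0; -2.5 -1.64 -1 0 0 0 0; -2.66 -1.64 -1.2 0 0 0 0; 0 0 0 0 0 0 0; 0 0 0 0 0 0 0; 0 0 0 0 0 0 0")

```text
time_s: 6.9
eef_pos: [0.4566, 0.0376, 0.2054]
eef_rot: [0.213, 0.575, 0.736, 0.289]
wrist_force: [0.2, 1.0, -2.1]
opening: 0.266
```

Run:
```python
from h import *
M=troughT(.4873,.0406,np.radians(195.2))
R=Rtool(105,45,15.2)
P=tp(M,[-.0876,0,.070]);R0=delta(P,R);o=ctrl.get_obs();print(o["q"].round(3))
for n in("side","top"):
    c=cam(n);
    # predicted pin and trough lines
    I=cv2.resize(c["color"],None,fx=5,fy=5,interpolation=2)
    tcp=o["eef_pos"]
    x,y,z=R0.T
    ax=-y # guess pin axis direction
    pin=[tcp+.0673*z+ s*ax for s in(-.0174,.0186,.0836)]
    for a,b in((pin[0],pin[2]),):
        u=(proj(c,[a,b])+.5)*5-.5; cv2.line(I,tuple(np.int32(u[0])),tuple(np.int32(u[1])),(0,0,255),1)
    S=np.array([[-.09,-.009,-.0125],[-.09,.009,-.0125],[-.06,.009,-.0125],[-.06,-.009,-.0125]]);V=np.array([[-.06,-.011,.0025],[-.06,.011,.0025],[0,.011,.0025],[0,-.011,.0025]])
    for Q in(S,V): cv2.polylines(I,[np.int32((proj(c,tp(M,Q))+.5)*5-.5)],True,(0,255,255),1)
    u=proj(c,[M[:3,3]])[0].astype(int)-[50,75]; u=u*5
    cv2.imwrite(f"pics/c_{n}.png",I[max(0,u[1]):u[1]+560,u[0]:u[0]+560])
```

```text
t 6.9 pos [0.4566 0.0376 0.2054] F [ 0.2  1.  -2.1] open 0.266
shift in current tool cm [-0.54  0.39  5.99] turn [-3.   -0.24 -1.31] shift in target tool cm [-0.52  0.06  6.  ]
[-0.429 -0.266  2.402  0.884  0.592 -2.895]
```

View pics/c_side.png

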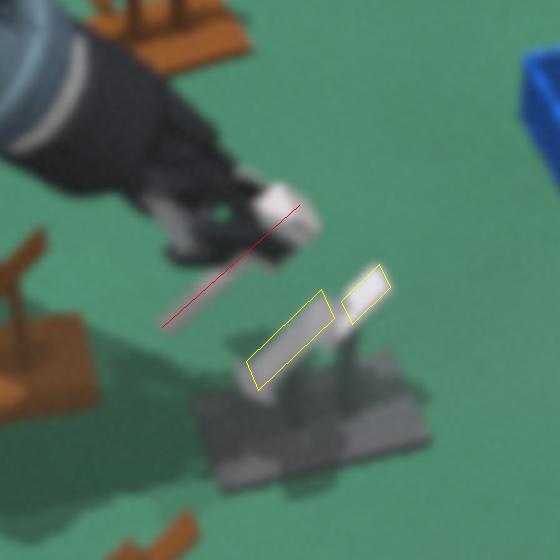

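View pics/c_top.png

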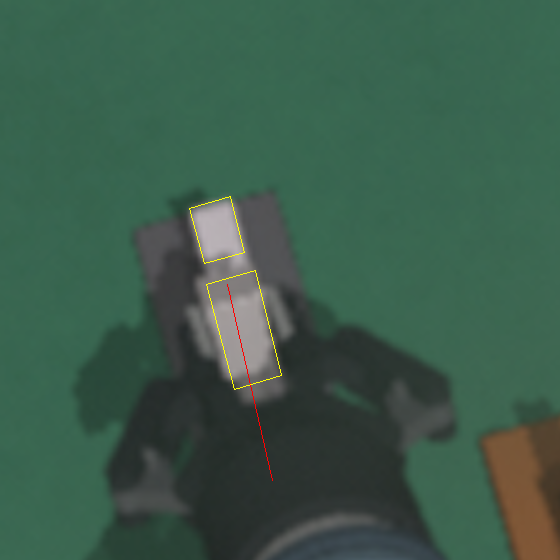

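Call:
move_arm(rows="0 0 0 -3 -0.24 -1.31 0; -0.52 0.06 1.5 0 0 0 0; 0 0 1.5 0 0 0 0; 0 0 1.5 0 0 0 0; 0 0 0 0 0 0 0; 0 0 0 0 0 0 0; 0 0 0 0 0 0 0")

```text
time_s: 7.7
eef_pos: [0.4892, 0.0447, 0.1838]
eef_rot: [0.23, 0.564, 0.735, 0.299]
wrist_force: [-0.0, -0.4, -1.3]
opening: 0.267
```

```bash
cat > ov.py <<'E'
from h import *
def ov(tag,M,off=.0673,gx=-.0186,win=56,f=10):
    o=ctrl.get_obs();R0=Ro.from_quat(np.r_[o["eef_rot"][1:],o["eef_rot"][0]]).as_matrix();x,y,z=R0.T
    for n in("side","top"):
        c=cam(n);I=cv2.resize(c["color"],None,fx=f,fy=f,interpolation=2)
        pin=[o["eef_pos"]+off*z-y*(s-gx) for s in(-.036,.0,.065)]
        u=(proj(c,pin)+.5)*f-.5
        cv2.line(I,tuple(np.int32(u[0])),tuple(np.int32(u[2])),(0,0,255),1)
        S=np.array([[-.09,-.009,-.0125],[-.09,.009,-.0125],[-.06,.009,-.0125],[-.06,-.009,-.0125]]);V=np.array([[-.06,-.011,.0025],[-.06,.011,.0025],[0,.011,.0025],[0,-.011,.0025]])
        for Q in(S,V,np.array([[-.065,0,0],[0,0,0]])): cv2.polylines(I,[np.int32((proj(c,tp(M,Q))+.5)*f-.5)],True,(0,255,255),1)
        u=(proj(c,[tp(M,[-.05,0,0])])[0].astype(int)-win//2)*f
        cv2.imwrite(f"pics/{tag}_{n}.png",I[max(0,u[1]):u[1]+win*f,u[0]:u[0]+win*f])
E
python3 - <<'E'
from ov import *
M=troughT(.4873,.0406,np.radians(195.2))
R=Rtool(105,45,15.2)
P=tp(M,[-.0876,0,.070]);R0=delta(P,R);print(ctrl.get_obs()["q"].round(3))
ov("d",M)
E
```

```text
t 7.7 pos [0.4892 0.0447 0.1838] F [-0.  -0.4 -1.3] open 0.267
shift in current tool cm [-0.34 -0.74  2.13] turn [-0.68  0.19 -0.14] shift in target tool cm [-0.34 -0.77  2.12]
[-0.372 -0.107  2.355  1.111  0.479 -3.117]
```

View pics/d_side.png

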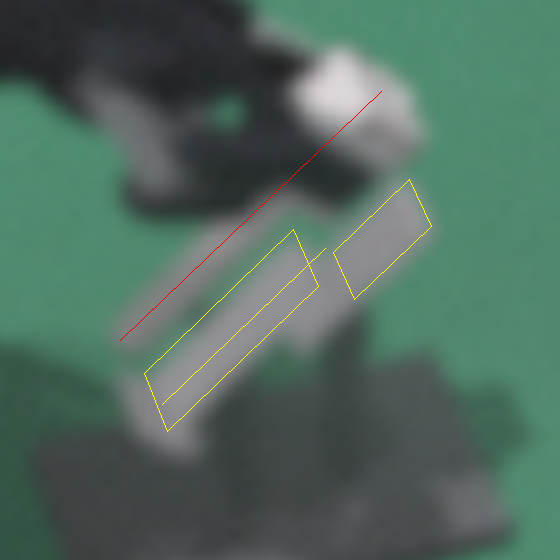

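View pics/d_top.png

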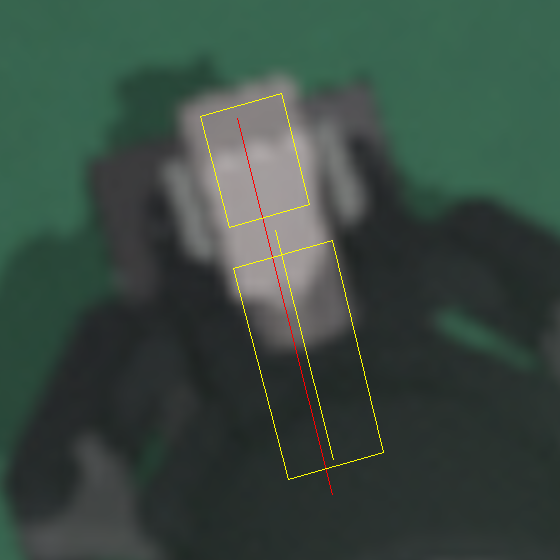

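The last joint is at its limit (-3.117), so this grasp can't finish the placing. I set the pin back on the bench and take it again with the tool turned half round.

Call:
move_arm(rows="0 0 -1.5 0 0 0 0; 0 0 -2.5 0 0 0 0; 0 0 -3 0 0 0 0; 0 0 0 0 0 0 0; 0 0 0 0 0 0 0")

```text
time_s: 8.3
eef_pos: [0.4426, 0.031, 0.2349]
eef_rot: [0.232, 0.564, 0.734, 0.299]
wrist_force: [0.4, -0.3, -1.5]
opening: 0.264
```

Run:
```python
from h import *
delta([.53,.2085,.18],Rtool(83,0,-7));print(ctrl.get_obs()["q"].round(3))
```

```text
t 8.3 pos [0.4426 0.031  0.2349] F [ 0.4 -0.3 -1.5] open 0.264
shift in current tool cm [14.95  5.45 12.99] turn [43.98 -8.28 20.78] shift in target tool cm [18.69  6.51  5.49]
[-0.487 -0.407  2.438  0.857  0.677 -2.888]
```

Call:
move_arm(rows="0 0 0 7.33 -1.38 3.46 0; 0 0 0 7.33 -1.38 3.46 0; 0 0 0 7.33 -1.38 3.46 0; 0 0 0 7.33 -1.38 3.46 0; 0 0 0 7.33 -1.38 3.46 0; 0 0 0 7.33 -1.38 3.46 0; 0 0 0 0 0 0 0; 3.1 1.1 0.9 0 0 0 0; 3.1 1.1 0.9 0 0 0 0; 3.1 1.1 0.9 0 0 0 0; 3.1 1.1 0.9 0 0 0 0; 3.1 1.1 0.9 0 0 0 0; 3.1 1 0.9 0 0 0 0; 0 0 0 0 0 0 0; 0 0 0 0 0 0 0")

```text
time_s: 9.8
eef_pos: [0.522, 0.2168, 0.1877]
eef_rot: [0.021, 0.728, 0.684, 0.039]
wrist_force: [-0.3, 0.2, -1.9]
opening: 0.265
```

Run:
```python
from h import *
delta([.53,.2085,.0795],Rtool(83,0,-7));print(ctrl.get_obs()["q"].round(3))
```

```text
t 9.8 pos [0.522  0.2168 0.1877] F [-0.3  0.2 -1.9] open 0.265
shift in current tool cm [-1.09 -0.07 10.82] turn [ 4.81 -1.79  3.4 ] shift in target tool cm [-0.73  0.89 10.82]
[ 0.18   0.248  1.783  0.009  1.021 -1.332]
```

Call:
move_arm(rows="0 0 0 4.81 -1.79 3.4 0; -0.7 0.9 2 0 0 0 0; 0 0 3 0 0 0 0; 0 0 3 0 0 0 0; 0 0 1.5 0 0 0 0; 0 0 0 0 0 0 0; 0 0 0 0 0 0 0")

```text
time_s: 10.5
eef_pos: [0.5317, 0.2078, 0.0954]
eef_rot: [0.001, 0.75, 0.661, 0.001]
wrist_force: [0.1, -0.6, -1.1]
opening: 0.267
```

Run:
```python
from h import *
delta([.53,.2085,.0797],Rtool(83,0,-7));print(ctrl.get_obs()["q"].round(3))
```

```text
t 10.5 pos [0.5317 0.2078 0.0954] F [ 0.1 -0.6 -1.1] open 0.267
shift in current tool cm [ 0.05 -0.18  1.57] turn [ 0.15  0.02 -0.2 ] shift in target tool cm [ 0.05 -0.18  1.57]
[ 1.650e-01  4.430e-01  1.745e+00 -1.000e-03  9.510e-01 -1.279e+00]
```

Call:
move_arm(rows="0 0 1 0 0 0 0; 0 0 0.5 0 0 0 0; 0 0 0 0 0 0 0; 0 0 0 0 0 0 0.4; 0 0 0 0 0 0 0.7; 0 0 0 0 0 0 1; 0 0 0 0 0 0 1; 0 0 0 0 0 0 1; 0 0 -2 0 0 0 1; 0 0 -4 0 0 0 1; 0 0 -4 0 0 0 1; 0 0 0 0 0 0 1")

```text
time_s: 11.7
eef_pos: [0.5348, 0.2088, 0.1861]
eef_rot: [0.004, 0.75, 0.661, 0.005]
wrist_force: [0.8, -0.3, -0.3]
opening: 0.999
```

Call:
move_arm(rows="0 0 0 0 0 8.58 1; 0 0 0 0 0 8.58 1; 0 0 0 0 0 8.58 1; 0 0 0 0 0 8.58 1; 0 0 0 0 0 8.58 1; 0 0 0 0 0 8.58 1; 0 0 0 0 0 8.58 1; 0 0 0 0 0 8.58 1; 0 0 0 0 0 8.58 1; 0 0 0 0 0 8.58 1; 0 0 0 0 0 8.58 1; 0 0 0 0 0 8.58 1; 0 0 0 0 0 8.58 1; 0 0 0 0 0 8.58 1; 0 0 0 0 0 8.58 1; 0 0 0 0 0 8.58 1; 0 0 0 0 0 8.58 1; 0 0 0 0 0 8.58 1; 0 0 0 0 0 8.58 1; 0 0 0 0 0 8.58 1")

```text
time_s: 13.7
eef_pos: [0.5309, 0.2081, 0.1791]
eef_rot: [0.0, 0.712, -0.702, 0.001]
wrist_force: [-1.0, 0.5, 0.1]
opening: 1.0
```

Run:
```python
from h import *
delta([.53,.2085,.0785],Rtool(-97,0,-7));print(ctrl.get_obs()["q"].round(3))
c=cam("side");crop(c["color"],240,90,380,210,5,"pics/e.png")
z=.024
x0,y0=.44,.15
cv2.imwrite("pics/er.png",cv2.resize(rectify(c,.012,x0,y0,.13,.13),(520,520)))
```

```text
t 13.7 pos [0.5309 0.2081 0.1791] F [-1.   0.5  0.1] open 1.0
shift in current tool cm [-0.06  0.1  10.06] turn [-0.07 -0.07  7.86] shift in target tool cm [-0.03  0.1  10.06]
[ 0.166  0.312  1.718 -0.002  1.11   1.723]
```

View pics/e.png

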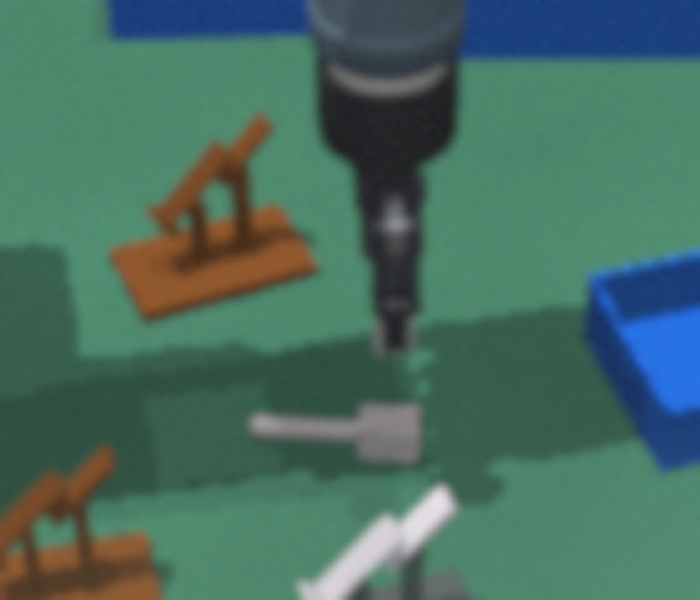

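The pin lies flat again, with its head at crop (390,430) under the fingers. I take it with the turned tool.

Call:
move_arm(rows="0 0.1 0 0 0 7.86 1; 0 0 3 0 0 0 1; 0 0 3 0 0 0 1; 0 0 2.5 0 0 0 1; 0 0 1.4 0 0 0 1; 0 0 0 0 0 0 1; 0 0 0 0 0 0 1; 0 0 0 0 0 0 0; 0 0 0 0 0 0 0; 0 0 0 0 0 0 0; 0 0 0 0 0 0 0; 0 0 0 0 0 0 0; 0 0 0 0 0 0 0; 0 0 0 0 0 0 0")

```text
time_s: 15.15
eef_pos: [0.531, 0.2081, 0.0815]
eef_rot: [0.001, -0.665, 0.747, -0.001]
wrist_force: [-0.3, -0.3, 6.6]
opening: 0.263
```

Call:
move_arm(rows="0 0 -1 0 0 0 0; 0 0 -2 0 0 0 0; 0 0 -4 0 0 0 0; 0 0 -4 0 0 0 0; 0 0 -4 0 0 0 0; 0 0 0 0 0 0 0")

```text
time_s: 15.75
eef_pos: [0.5331, 0.2088, 0.2376]
eef_rot: [0.005, -0.665, 0.747, -0.004]
wrist_force: [1.0, 0.7, -1.1]
opening: 0.264
```

Run:
```python
from h import *
M=troughT(.4873,.0406,np.radians(195.2))
R=Rtool(-75,45,15.2)
for z in(.067+.06,): 
    P=tp(M,[-.0836-.004,0,z]);print(P);delta(P,R)
```

```text
[0.46041463 0.03329541 0.20374512]
t 15.75 pos [0.5331 0.2088 0.2376] F [ 1.   0.7 -1.1] open 0.264
shift in current tool cm [18.28  5.23  3.28] turn [ 43.71  -8.58 -20.68] shift in target tool cm [15.03 10.6  -5.82]
```

Call:
move_arm(rows="0 0 0 7.29 -1.43 -3.45 0; 0 0 0 7.29 -1.43 -3.45 0; 0 0 0 7.29 -1.43 -3.45 0; 0 0 0 7.29 -1.43 -3.45 0; 0 0 0 7.29 -1.43 -3.45 0; 0 0 0 7.29 -1.43 -3.45 0; 0 0 0 0 0 0 0; 2.5 1.77 -1 0 0 0 0; 2.5 1.77 -1 0 0 0 0; 2.5 1.77 -1 0 0 0 0; 2.5 1.77 -1 0 0 0 0; 2.5 1.77 -1 0 0 0 0; 2.53 1.75 -0.8 0 0 0 0; 0 0 0 0 0 0 0; 0 0 0 0 0 0 0")

```text
time_s: 17.25
eef_pos: [0.4539, 0.0351, 0.2006]
eef_rot: [-0.287, 0.736, -0.576, 0.213]
wrist_force: [1.1, 0.0, -1.3]
opening: 0.265
```

Run:
```python
from h import *
M=troughT(.4873,.0406,np.radians(195.2))
R=Rtool(-75,45,15.2)
P=tp(M,[-.0876,0,.0715+.02]);print(P);delta(P,R);print(ctrl.get_obs()["q"].round(3))
```

```text
[0.48463876 0.03987696 0.17864282]
t 17.25 pos [0.4539 0.0351 0.2006] F [ 1.1  0.  -1.3] open 0.265
shift in current tool cm [ 0.33 -0.85  3.7 ] turn [ 3.15  0.13 -1.34] shift in target tool cm [ 0.34 -0.64  3.74]
[-0.439 -0.261  2.41   0.897  0.59   0.224]
```

Call:
move_arm(rows="0 0 0 3.15 0.13 -1.34 0; 0.17 -0.32 1.3 0 0 0 0; 0.17 -0.32 1.3 0 0 0 0; 0 0 1.1 0 0 0 0; 0 0 0 0 0 0 0; 0 0 0 0 0 0 0; 0 0 0 0 0 0 0")

```text
time_s: 17.95
eef_pos: [0.4841, 0.0416, 0.179]
eef_rot: [-0.305, 0.735, -0.559, 0.233]
wrist_force: [0.8, 0.8, -2.0]
opening: 0.263
```

```bash
sed -i 's/-y\*(s-gx)/+y*sg*(s-gx)/; s/win=56,f=10/win=56,f=10,sg=1/' ov.py
python3 - <<'E'
from ov import *
M=troughT(.4873,.0406,np.radians(195.2))
R=Rtool(-75,45,15.2)
P=tp(M,[-.0876,0,.0715]);delta(P,R);print(ctrl.get_obs()["q"].round(3))
ov("f",M,off=.0695)
E
```

```text
t 17.95 pos [0.4841 0.0416 0.179 ] F [ 0.8  0.8 -2. ] open 0.263
shift in current tool cm [0.18 0.03 2.03] turn [-0.09  0.12  0.25] shift in target tool cm [0.18 0.02 2.03]
[-0.397 -0.105  2.374  1.175  0.493 -0.065]
```

View pics/f_side.png

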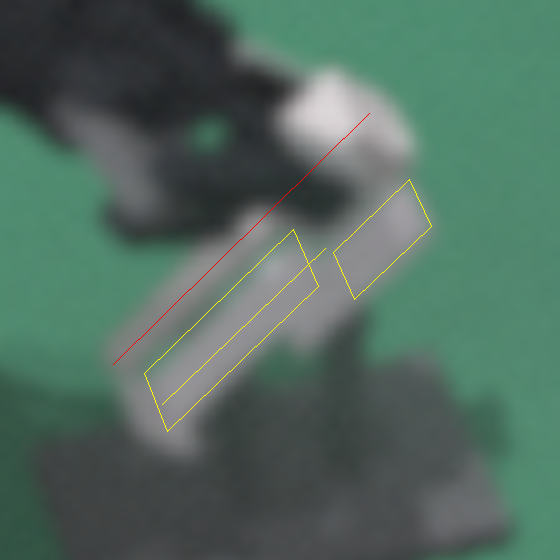

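View pics/f_top.png

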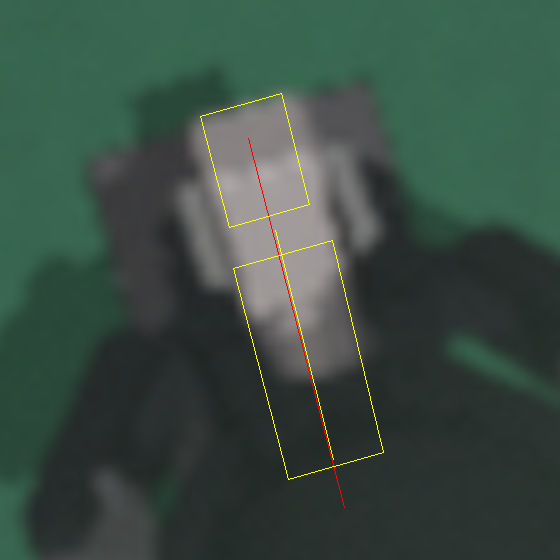

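Call:
move_arm(rows="0.18 0 0.5 0 0 0 0; 0 0 0.5 0 0 0 0; 0 0 0.4 0 0 0 0; 0 0 0 0 0 0 0; 0 0 0 0 0 0 0")

```text
time_s: 18.55
eef_pos: [0.4942, 0.0418, 0.1686]
eef_rot: [-0.304, 0.735, -0.56, 0.233]
wrist_force: [-0.4, -0.6, -2.3]
opening: 0.265
```

Run:
```python
from ov import *
M=troughT(.4873,.0406,np.radians(195.2))
R=Rtool(-75,45,15.2)
P=tp(M,[-.0876,0,.0715]);delta(P,R)
ov("g",M,off=.0695)
```

```text
t 18.55 pos [0.4942 0.0418 0.1686] F [-0.4 -0.6 -2.3] open 0.265
shift in current tool cm [-0.06 -0.02  0.6 ] turn [-0.06  0.07  0.19] shift in target tool cm [-0.06 -0.02  0.6 ]
```

View pics/g_side.png

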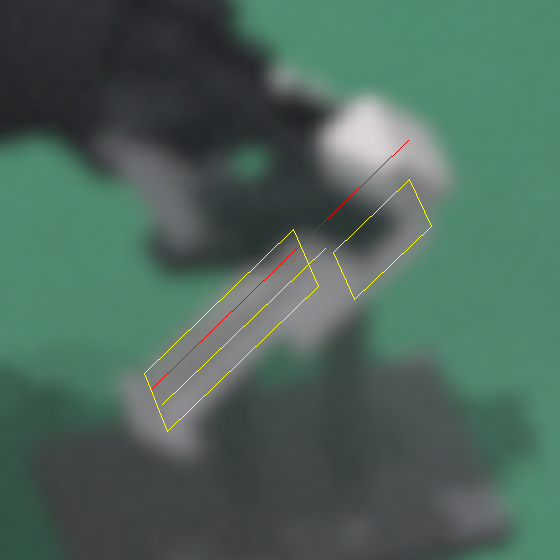

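Call:
move_arm(rows="-0.05 0 0.3 0 0 0 0; 0 0 0.2 0 0 0 0; 0 0 0 0 0 0 0; 0 0 0 0 0 0 0")

```text
time_s: 19.05
eef_pos: [0.4975, 0.0432, 0.1653]
eef_rot: [-0.304, 0.735, -0.56, 0.233]
wrist_force: [-0.9, 0.3, -0.9]
opening: 0.263
```

Call:
move_arm(rows="0 0 0.15 0 0 0 0; 0 0 0 0 0 0 0; 0 0 0 0 0 0 0")

```text
time_s: 19.35
eef_pos: [0.4984, 0.0439, 0.1643]
eef_rot: [-0.305, 0.735, -0.559, 0.233]
wrist_force: [-4.6, 2.5, 2.1]
opening: 0.263
```

Call:
move_arm(rows="0 0 0.15 0 0 0 0; 0 0 0 0 0 0 0; 0 0 0 0 0 0 0")

```text
time_s: 19.65
eef_pos: [0.4992, 0.0442, 0.1637]
eef_rot: [-0.305, 0.735, -0.559, 0.233]
wrist_force: [-19.0, 0.1, 17.0]
opening: 0.261
```

Call:
move_arm(rows="0 0 -0.12 0 0 0 0; 0 0 0 0 0 0 0; 0 0 0 0 0 0 0")

```text
time_s: 19.95
eef_pos: [0.4987, 0.0437, 0.1641]
eef_rot: [-0.305, 0.735, -0.559, 0.233]
wrist_force: [-3.0, 2.5, 2.7]
opening: 0.265
```

Run:
```python
from ov import *
M=troughT(.4873,.0406,np.radians(195.2))
R=Rtool(-75,45,15.2)
P=tp(M,[-.0836,0,.0695]);delta(P,R)
ov("i",M,off=.0695)
```

```text
t 19.95 pos [0.4987 0.0437 0.1641] F [-3.   2.5  2.7] open 0.265
shift in current tool cm [0.   0.41 0.14] turn [-0.11  0.08  0.21] shift in target tool cm [0.   0.41 0.14]
```

View pics/i_side.png

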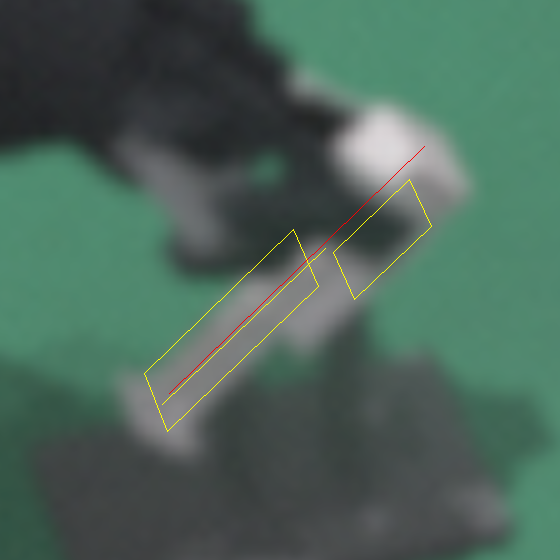

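View pics/i_top.png

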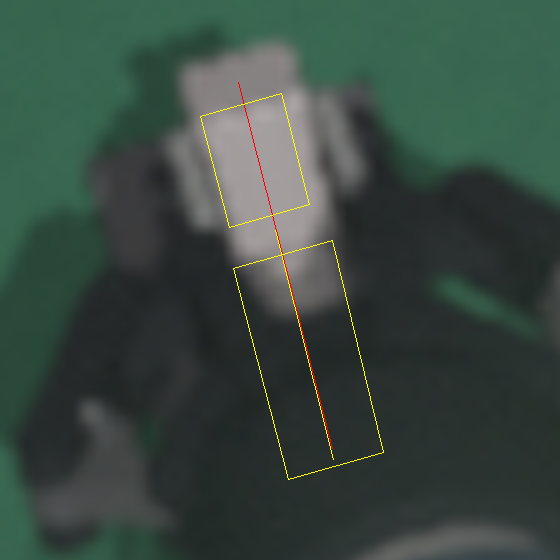

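The pin is in the V: contact force ran along the trough normal, and the overlay puts the tip about 4 mm from its seat. I release.

Call:
move_arm(rows="0 0 0 0 0 0 0.45; 0 0 0 0 0 0 0.6; 0 0 0 0 0 0 0.8; 0 0 0 0 0 0 0.8; 0 0 0 0 0 0 0.8; 0 0 -2 0 0 0 0.8; 0 0 -3 0 0 0 0.8; 0 0 -4 0 0 0 0.8; 0 0 0 0 0 0 0.8")

```text
time_s: 20.95
eef_pos: [0.4381, 0.0253, 0.2337]
eef_rot: [-0.305, 0.734, -0.557, 0.24]
wrist_force: [1.7, -0.5, -0.3]
opening: 0.802
```

Run:
```python
from ov import *
M=troughT(.4873,.0406,np.radians(195.2))
delta(tp(M,[-.0876,0,.15]),Rtool(-75,45,15.2))
ov("j",M)
```

```text
t 20.95 pos [0.4381 0.0253 0.2337] F [ 1.7 -0.5 -0.3] open 0.802
shift in current tool cm [-0.2   0.46  1.48] turn [-0.69 -0.45  0.62] shift in target tool cm [-0.18  0.45  1.49]
```

View pics/j_side.png

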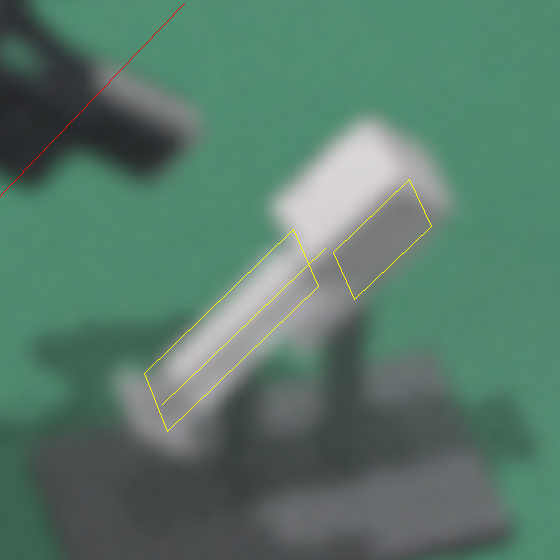

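View pics/j_top.png

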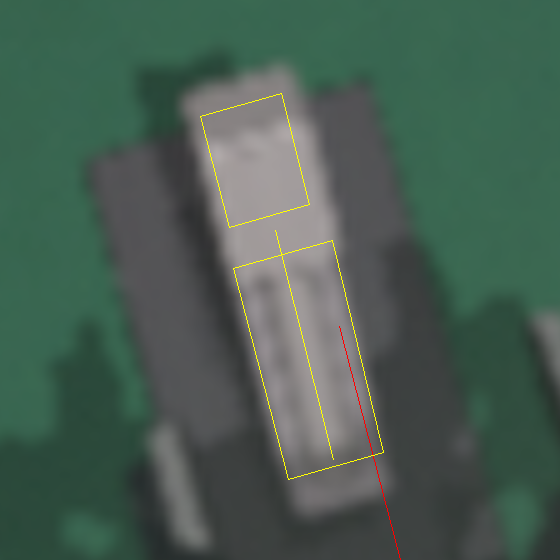

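```bash
cat > ov2.py <<'E'
from h import *
def hull(c,M,dx,dy,dz,f,u):
    H=box(-.101,-.065,-.012,.012,-.012,.012)+[dx,dy,dz]
    return np.int32(cv2.convexHull(np.float32((proj(c,tp(M,H))+.5)*f-.5-u))), H
def go(tag,M,d,f=10,win=56):
    for n in("side","top"):
        c=cam(n);I=cv2.resize(c["color"],None,fx=f,fy=f,interpolation=2)
        u=(proj(c,[tp(M,[-.06,0,0])])[0].astype(int)-win//2)*f
        J=I[u[1]:u[1]+win*f,u[0]:u[0]+win*f].copy()
        h,H=hull(c,M,*d,f,u);cv2.polylines(J,[h],True,(0,0,255),1)
        # top face edges
        q=np.int32((proj(c,tp(M,H))+.5)*f-.5-u)
        for a in range(8):
            for b in range(a):
                if bin(a^b).count("1")==1: cv2.line(J,tuple(q[a]),tuple(q[b]),(0,0,255),1)
        cv2.imwrite(f"pics/{tag}_{n}.png",J)
E
python3 - <<'E'
from ov2 import *
go("k",troughT(.4873,.0406,np.radians(195.2)),(0,0,0))
E
python3 -c "
import cv2,numpy as np
cv2.imwrite('pics/k.png',cv2.resize(np.hstack([cv2.imread('pics/k_%s.png'%n) for n in('side','top')]),(800,400)))"
```

```text
(no output)
```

View pics/k.png

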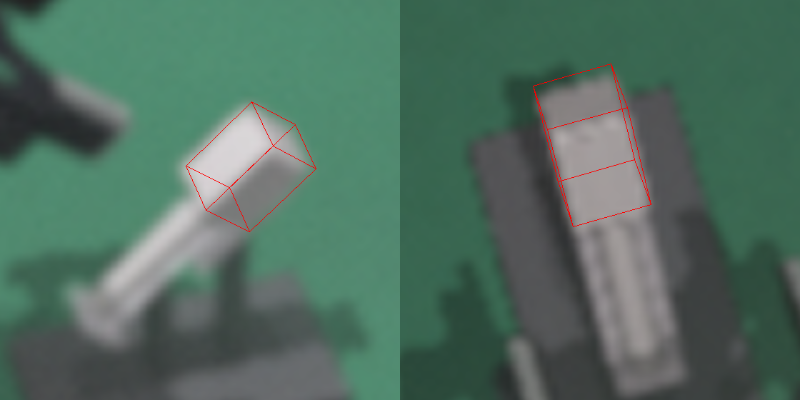

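```bash
cat > plan.py <<'E'
from ov2 import *
M=troughT(.4860,.0402,np.radians(195.2))
R1=Rtool(-75,-15,15.2)
G=tp(M,[-.089,0,0]); TCPg=G-.060*R1[:,2]; PRE=TCPg-.07*R1[:,2]
E
python3 - <<'E'
from plan import *
print(G,TCPg,PRE); delta(PRE,R1)
E
```

```text
[0.5467309  0.05670022 0.1149325 ] [0.56171678 0.06077179 0.17288805] [0.57920031 0.06552196 0.24050286]
t 21.15 pos [0.4375 0.0269 0.2265] F [ 1.1 -0.2 -0.5] open 0.803
shift in current tool cm [  0.03 -11.37   9.41] turn [-6.004e+01  1.000e-02  1.800e-01] shift in target tool cm [-1.000e-02 -1.383e+01 -5.150e+00]
```

Call:
move_arm(rows="0 -3.8 0 0 0 0 0.8; 0 -3.8 0 0 0 0 0.8; 0 -3.8 0 0 0 0 0.8; 0 0 0 -8.58 0 0 0.8; 0 0 0 -8.58 0 0 0.8; 0 0 0 -8.58 0 0 0.8; 0 0 0 -8.58 0 0 0.8; 0 0 0 -8.58 0 0 0.8; 0 0 0 -8.58 0 0 0.8; 0 0 0 -8.58 0 0 0.8; 0 0 0 0 0 0 0.8; 0 0 0 0 0 0 0.8")

```text
time_s: 22.35
eef_pos: [0.5154, 0.0495, 0.3042]
eef_rot: [0.101, 0.79, -0.6, -0.078]
wrist_force: [-0.1, 0.4, -0.7]
opening: 0.799
```

Run:
```python
from plan import *
delta(PRE,R1);print(ctrl.get_obs()["q"].round(3))
```

```text
t 22.35 pos [0.5154 0.0495 0.3042] F [-0.1  0.4 -0.7] open 0.799
shift in current tool cm [ 0.18 -7.97  4.5 ] turn [-0.38  0.03  0.38] shift in target tool cm [ 0.12 -8.01  4.45]
[-0.091  0.197  1.604 -0.088  1.581  1.217]
```

Call:
move_arm(rows="0.12 -2.7 0 -0.38 0 0.38 0.8; 0 -2.7 1.5 0 0 0 0.8; 0 -2.6 1.5 0 0 0 0.8; 0 0 1.5 0 0 0 0.8; 0 0 0 0 0 0 0.8; 0 0 0 0 0 0 0.8")

```text
time_s: 22.95
eef_pos: [0.5782, 0.0645, 0.2446]
eef_rot: [0.103, 0.787, -0.603, -0.077]
wrist_force: [-0.0, -0.1, 0.6]
opening: 0.8
```

Run:
```python
from plan import *
delta(TCPg,R1);print(ctrl.get_obs()["q"].round(3))
c=cam("side");crop(c["color"],260,120,390,250,5,"pics/l.png")
```

```text
t 22.95 pos [0.5782 0.0645 0.2446] F [-0.  -0.1  0.6] open 0.8
shift in current tool cm [-0.08 -0.2   7.36] turn [-0.19 -0.1  -0.14] shift in target tool cm [-0.07 -0.23  7.36]
[-0.057  0.393  1.482 -0.083  1.512  1.266]
```

View pics/l.png

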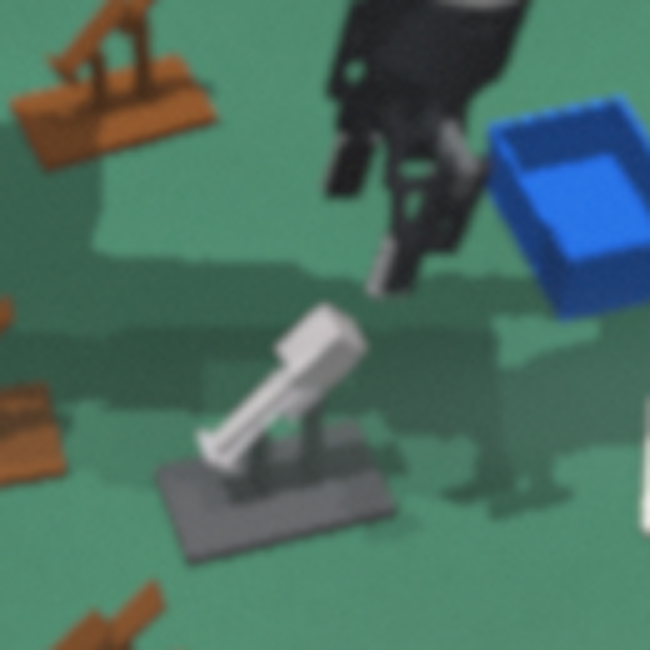

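The pin lies tip-down on the stop with its head at crop (322,345), and the fingers come down along it. I close on the upper half of the head.

Call:
move_arm(rows="-0.07 -0.23 2 0 0 0 0.8; 0 0 2 0 0 0 0.8; 0 0 2 0 0 0 0.8; 0 0 1.3 0 0 0 0.8; 0 0 0 0 0 0 0.8; 0 0 0 0 0 0 0.8")

```text
time_s: 23.6
eef_pos: [0.5636, 0.0607, 0.1743]
eef_rot: [0.103, 0.787, -0.603, -0.077]
wrist_force: [-0.6, -0.9, 0.5]
opening: 0.798
```

Run:
```python
from plan import *
delta(TCPg,R1)
c=cam("side");crop(c["color"],280,150,360,230,7,"pics/m1.png")
c=cam("top");crop(c["color"],285,160,365,240,7,"pics/m2.png")
cv2.imwrite("pics/m.png",cv2.resize(np.hstack([cv2.imread("pics/m1.png"),cv2.imread("pics/m2.png")]),(800,400)))
```

```text
t 23.6 pos [0.5636 0.0607 0.1743] F [-0.6 -0.9  0.5] open 0.798
shift in current tool cm [-0.05  0.13  0.19] turn [-0.27 -0.15 -0.16] shift in target tool cm [-0.05  0.13  0.19]
```

View pics/m.png

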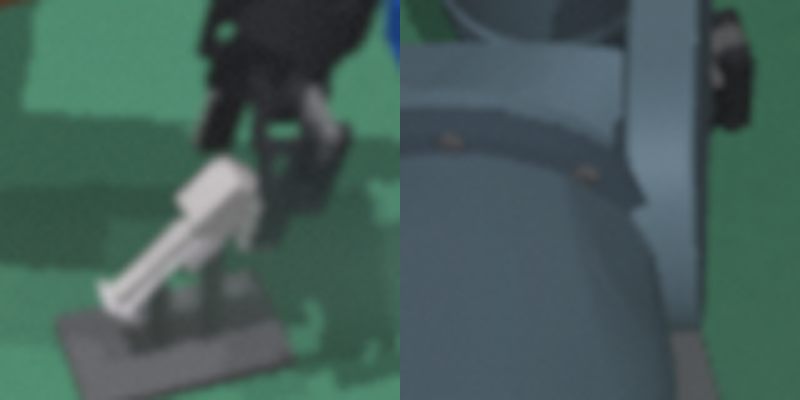

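Run:
```python
from plan import *
o=ctrl.get_obs();R0=Ro.from_quat(np.r_[o["eef_rot"][1:],o["eef_rot"][0]]).as_matrix()
c=cam("side");f=7;u0=np.array([280,150])
I=cv2.resize(c["color"][150:230,280:360],None,fx=f,fy=f,interpolation=2)
def P(p): return tuple(np.int32((proj(c,[p])[0]-u0+.5)*f-.5))
t=o["eef_pos"]
for s,col in((-.034,(255,0,0)),(0,(0,0,255)),(.034,(0,255,255))):
    cv2.line(I,P(t+R0@[s,0,.03]),P(t+R0@[s,0,.06]),col,2)
for d in((0,0,0),):
    q=[P(x) for x in tp(M,box(-.101,-.065,-.012,.012,-.012,.012))]
    for a in range(8):
        for b in range(a):
            if bin(a^b).count("1")==1: cv2.line(I,q[a],q[b],(0,255,0),1)
cv2.imwrite("pics/n.png",I)
```

```text
(no output)
```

View pics/n.png

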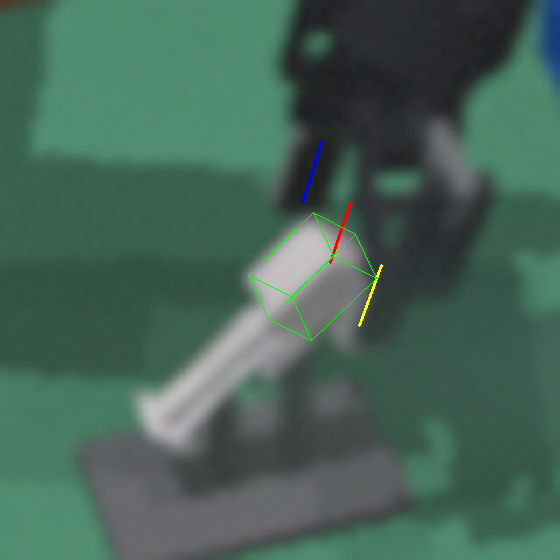

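Call:
move_arm(rows="-0.05 0.13 0.19 -0.27 0 0 0.8; 0 0 0 0 0 0 0.8; 0 0 0 0 0 0 0; 0 0 0 0 0 0 0; 0 0 0 0 0 0 0; 0 0 0 0 0 0 0; 0 0 0 0 0 0 0; 0 0 0 0 0 0 0")

```text
time_s: 24.55
eef_pos: [0.5612, 0.0611, 0.1719]
eef_rot: [0.105, 0.787, -0.603, -0.079]
wrist_force: [-1.2, 2.7, 3.3]
opening: 0.269
```

Run:
```python
from plan import *
R0=delta(TCPg,R1)
o=ctrl.get_obs()
print(o["q"].round(3))
Mi=np.linalg.inv(M)
# pin in tool frame: axis dir, and shoulder location
sh=tp(M,[-.065,0,0]); print("shoulder in tool",(R0.T@(sh-o["eef_pos"])).round(4),"axis",(R0.T@M[:3,0]).round(4))
```

```text
t 24.55 pos [0.5612 0.0611 0.1719] F [-1.2  2.7  3.3] open 0.269
shift in current tool cm [ 0.05 -0.01 -0.11] turn [ 0.08 -0.1  -0.14] shift in target tool cm [ 0.05 -0.01 -0.11]
[-0.064  0.447  1.57  -0.087  1.375  1.272]
shoulder in tool [0.0004 0.0118 0.0798] axis [-3.000e-04  4.988e-01  8.667e-01]
```

Call:
move_arm(rows="0 0 -0.5 0 0 0 0; 0 0 -1 0 0 0 0; 0 0 -2 0 0 0 0; 0 0 -4 0 0 0 0; 0 0 -4 0 0 0 0; 0 0 -3 0 0 0 0; 0 0 0 0 0 0 0; 0 0 0 0 0 0 0")

```text
time_s: 25.35
eef_pos: [0.5978, 0.0709, 0.3122]
eef_rot: [0.105, 0.787, -0.603, -0.078]
wrist_force: [0.6, 0.7, -1.7]
opening: 0.271
```

```bash
cat >> plan.py <<'E'
HOLE=np.array([.5498,-.2571,.095])
A=-32
R2=Rtool(A-90,30,A)
SH=np.array([0,.0118,.0798]); AX=np.array([0,.4988,.8667])
def tcp_for(h,R=R2,sh=SH): return HOLE+[0,0,h]-R@sh
E
python3 - <<'E'
from plan import *
print((R2@AX).round(3), tcp_for(.085)); delta(tcp_for(.115),R2);print(ctrl.get_obs()["q"].round(3))
E
```

```text
[ 0.001 -0.001 -1.   ] [ 0.52462917 -0.24137152  0.25500883]
t 25.35 pos [0.5978 0.0709 0.3122] F [ 0.6  0.7 -1.7] open 0.271
shift in current tool cm [28.23 13.95  6.65] turn [42.31  6.11 47.87] shift in target tool cm [30.36 -7.6   7.53]
[-0.045  0.378  1.361 -0.082  1.651  1.267]
```

Call:
move_arm(rows="0 0 0 5.29 0.76 5.98 0; 0 0 0 5.29 0.76 5.98 0; 0 0 0 5.29 0.76 5.98 0; 0 0 0 5.29 0.76 5.98 0; 0 0 0 5.29 0.76 5.98 0; 0 0 0 5.29 0.76 5.98 0; 0 0 0 5.29 0.76 5.98 0; 0 0 0 5.29 0.76 5.98 0; 0 0 0 0 0 0 0; 0 0 0 0 0 0 0")

```text
time_s: 26.35
eef_pos: [0.5965, 0.0712, 0.3099]
eef_rot: [0.123, -0.471, 0.844, -0.224]
wrist_force: [0.2, -0.0, -1.2]
opening: 0.266
```

Run:
```python
from plan import *
delta(tcp_for(.115),R2);print(ctrl.get_obs()["q"].round(3))
```

```text
t 26.35 pos [0.5965 0.0712 0.3099] F [ 0.2 -0.  -1.2] open 0.266
shift in current tool cm [30.35 -7.71  7.38] turn [ 0.36 -0.07  0.31] shift in target tool cm [30.31 -7.83  7.39]
[ 0.037  0.065  1.791 -0.369  0.881  2.339]
```

Call:
move_arm(rows="1.5 -0.4 0.3 0.36 -0.07 0.31 0; 3.2 -0.82 0.78 0 0 0 0; 3.2 -0.82 0.78 0 0 0 0; 3.2 -0.82 0.78 0 0 0 0; 3.2 -0.82 0.78 0 0 0 0; 3.2 -0.82 0.78 0 0 0 0; 3.2 -0.82 0.78 0 0 0 0; 3.2 -0.82 0.78 0 0 0 0; 3.2 -0.82 0.78 0 0 0 0; 3.2 -0.82 0.78 0 0 0 0; 0 0 0 0 0 0 0; 0 0 0 0 0 0 0; 0 0 0 0 0 0 0")

```text
time_s: 27.65
eef_pos: [0.5241, -0.2407, 0.2865]
eef_rot: [0.128, -0.466, 0.845, -0.227]
wrist_force: [0.1, -0.3, -2.0]
opening: 0.268
```

```bash
cat > ov3.py <<'E'
from plan import *
def ov3(tag,f=8,w=70,sh=SH,ax=AX):
    o=ctrl.get_obs();R0=Ro.from_quat(np.r_[o["eef_rot"][1:],o["eef_rot"][0]]).as_matrix()
    S=o["eef_pos"]+R0@sh; a=R0@ax
    print("pred shoulder rel hole mm",((S-HOLE)*1e3).round(2),"tip",((S+.065*a-HOLE)*1e3).round(2),"axis",a.round(3))
    out=[]
    for n in("side","top"):
        c=cam(n);u0=proj(c,[HOLE+[0,0,.05]])[0].astype(int)-w//2
        pickle.dump(c,open(f"pics/{tag}_{n}.pkl","wb"))
        I=cv2.resize(c["color"][max(u0[1],0):u0[1]+w,u0[0]:u0[0]+w],None,fx=f,fy=f,interpolation=2); print(n,u0)
        P=lambda p: tuple(np.int32((proj(c,[p])[0]-u0+.5)*f-.5))
        cv2.line(I,P(S),P(S+.065*a),(0,0,255),1); cv2.circle(I,P(HOLE),3,(0,255,0),-1)
        out.append(I)
    cv2.imwrite(f"pics/{tag}.png",cv2.resize(np.hstack(out),(800,400)) if 0 else np.hstack(out)[:, :] if w*f*2<=800 else cv2.resize(np.hstack(out),(800,400)))
    for n,I in zip("st",out): cv2.imwrite(f"pics/{tag}_{n}.png",I)
E
python3 - <<'E'
from ov3 import *
delta(tcp_for(.085),R2);print(ctrl.get_obs()["q"].round(3))
ov3("p")
E
```

```text
t 27.65 pos [ 0.5241 -0.2407  0.2865] F [ 0.1 -0.3 -2. ] open 0.268
shift in current tool cm [0.04 1.52 2.76] turn [-0.23  0.09 -0.25] shift in target tool cm [0.03 1.51 2.77]
[-0.659 -0.042  1.952  0.08   0.708  1.427]
pred shoulder rel hole mm [ -0.16   0.62 116.61] tip [ 0.26  0.62 51.61] axis [ 0.006  0.    -1.   ]
side [300 248]
top [441 156]
```

View pics/p_s.png

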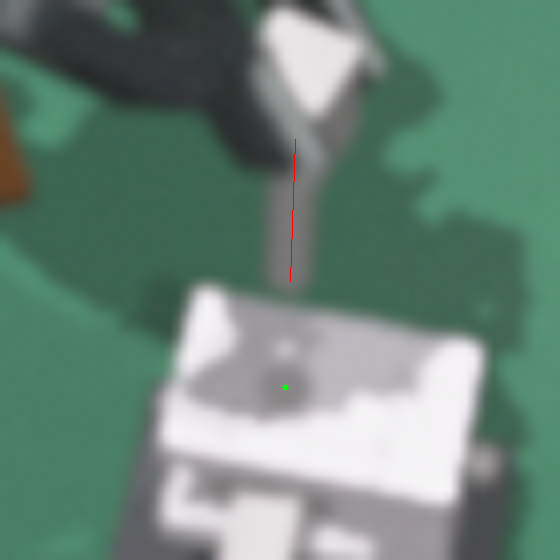

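View pics/p_t.png

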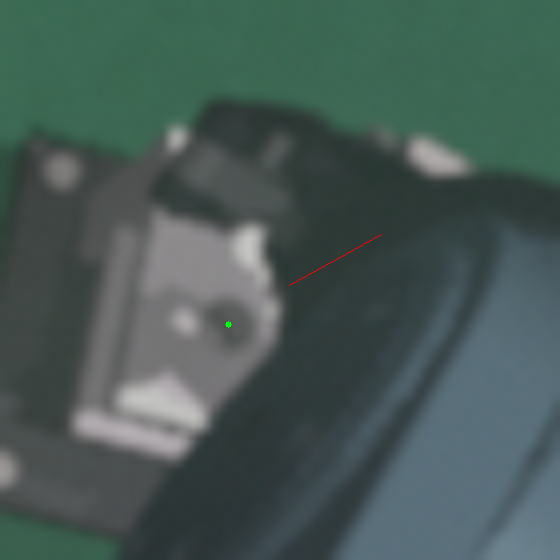

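Call:
move_arm(rows="0 0 0 -0.23 0.09 -0.25 0; 0.05 0.8 1.4 0 0 0 0; 0 0.8 1.4 0 0 0 0; 0 0.4 0.8 0 0 0 0; 0 0 0 0 0 0 0; 0 0 0 0 0 0 0; 0 0 0 0 0 0 0")

```text
time_s: 28.45
eef_pos: [0.5252, -0.2418, 0.2465]
eef_rot: [0.126, -0.468, 0.845, -0.227]
wrist_force: [0.1, 0.8, -1.1]
opening: 0.269
```

Run:
```python
from ov3 import *
delta(tcp_for(.07),R2)
ov3("q",f=12,w=50)
```

```text
t 28.45 pos [ 0.5252 -0.2418  0.2465] F [ 0.1  0.8 -1.1] open 0.269
shift in current tool cm [-0.01  0.39  0.53] turn [-0.14 -0.01 -0.  ] shift in target tool cm [-0.01  0.39  0.53]
pred shoulder rel hole mm [ 0.7  -0.53 76.59] tip [ 0.9  -0.67 11.59] axis [ 0.003 -0.002 -1.   ]
side [310 258]
top [451 166]
```

View pics/q_s.png

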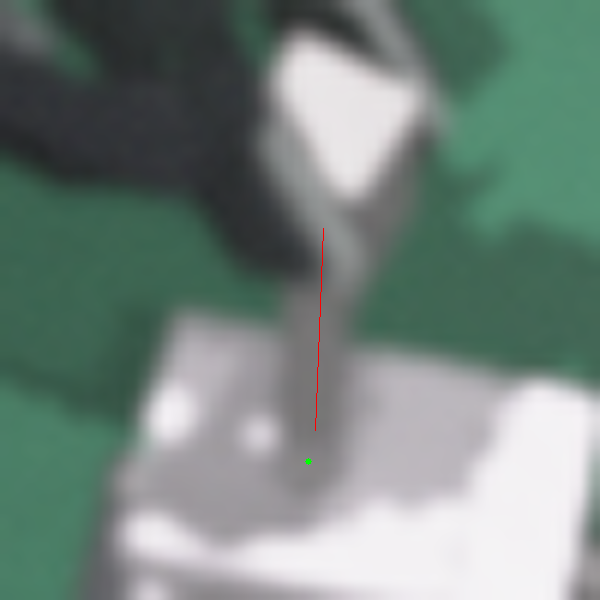

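View pics/q_t.png

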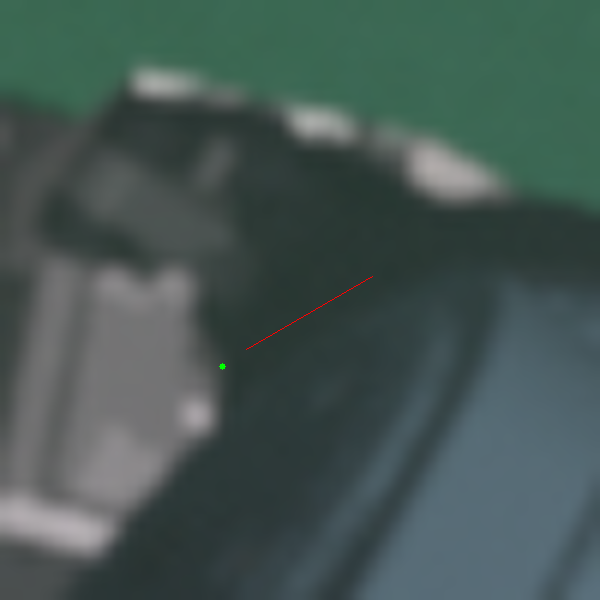

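```bash
cat >> ov3.py <<'E'
def w2t(*d): print("tool cm",(R2.T@np.array(d)/10).round(3))
E
python3 - <<'E'
from ov3 import *
w2t(-.2,.5,-9); w2t(0,0,-5); w2t(1,0,0); w2t(0,1,0)
print(delta(tcp_for(.07),R2) is None)
E
```

```text
tool cm [-0.032  0.488  0.758]
tool cm [0.    0.25  0.433]
tool cm [-0.053 -0.073  0.042]
tool cm [-0.085  0.046 -0.026]
t 28.55 pos [ 0.525  -0.2418  0.2465] F [-0.7 -0.4 -2.1] open 0.271
shift in current tool cm [-0.02  0.38  0.53] turn [-0.13 -0.02 -0.02] shift in target tool cm [-0.02  0.37  0.53]
False
```

Call:
move_arm(rows="-0.03 0.24 0.38 0 0 0 0; 0 0.24 0.38 0 0 0 0; 0 0 0 0 0 0 0; 0 0 0 0 0 0 0")

```text
time_s: 28.95
eef_pos: [0.5244, -0.241, 0.2361]
eef_rot: [0.125, -0.468, 0.845, -0.226]
wrist_force: [0.7, -0.2, -1.8]
opening: 0.271
```

Run:
```python
from ov3 import *
delta(tcp_for(.06),R2)
ov3("r",f=12,w=50)
```

```text
t 28.95 pos [ 0.5244 -0.241   0.2361] F [ 0.7 -0.2 -1.8] open 0.271
shift in current tool cm [0.01 0.27 0.55] turn [-0.   -0.01 -0.03] shift in target tool cm [0.01 0.27 0.55]
pred shoulder rel hole mm [-0.27  0.33 66.09] tip [-0.19  0.28  1.09] axis [ 0.001 -0.001 -1.   ]
side [310 258]
top [451 166]
```

View pics/r_s.png

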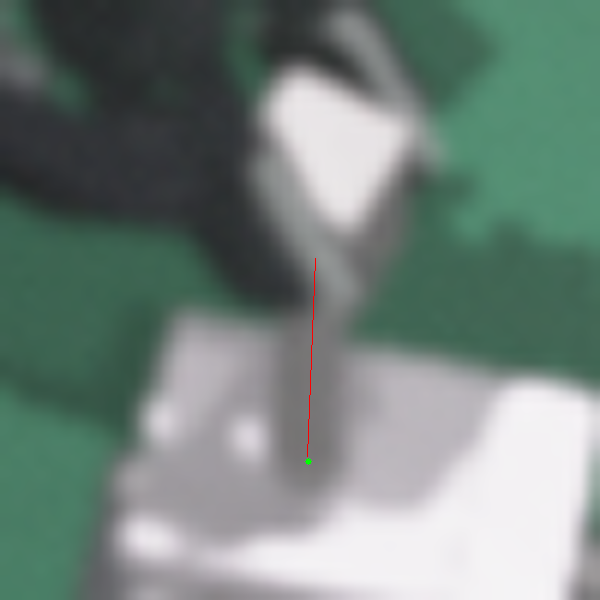

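Call:
move_arm(rows="0 0.15 0.26 0 0 0 0; 0 0 0 0 0 0 0; 0 0 0 0 0 0 0")

```text
time_s: 29.35
eef_pos: [0.5245, -0.2411, 0.2333]
eef_rot: [0.126, -0.468, 0.845, -0.227]
wrist_force: [0.5, -0.3, -1.4]
opening: 0.27
```

Call:
move_arm(rows="0 0.15 0.26 0 0 0 0; 0 0 0 0 0 0 0; 0 0 0 0 0 0 0")

```text
time_s: 29.65
eef_pos: [0.5246, -0.2412, 0.2304]
eef_rot: [0.126, -0.468, 0.845, -0.227]
wrist_force: [0.7, -1.0, -1.3]
opening: 0.272
```

Run:
```python
from ov3 import *
delta(tcp_for(.06),R2)
ov3("u",f=12,w=50)
```

```text
t 29.65 pos [ 0.5246 -0.2412  0.2304] F [ 0.7 -1.  -1.3] open 0.272
shift in current tool cm [0.02 0.01 0.04] turn [-0.05 -0.01 -0.03] shift in target tool cm [0.02 0.01 0.04]
pred shoulder rel hole mm [-0.    0.18 60.44] tip [ 0.12  0.11 -4.55] axis [ 0.002 -0.001 -1.   ]
side [310 258]
top [451 166]
```

View pics/u_s.png

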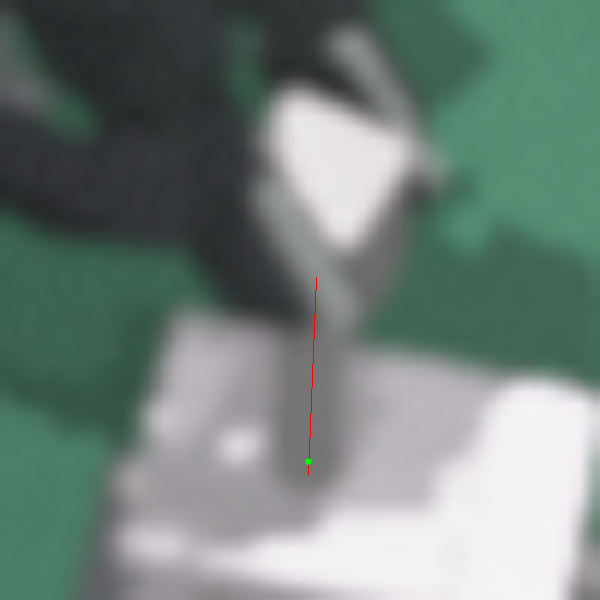

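Call:
move_arm(rows="0 0.15 0.26 0 0 0 0; 0 0 0 0 0 0 0; 0 0.15 0.26 0 0 0 0; 0 0 0 0 0 0 0; 0 0 0 0 0 0 0")

```text
time_s: 30.25
eef_pos: [0.5245, -0.2411, 0.2243]
eef_rot: [0.126, -0.468, 0.845, -0.227]
wrist_force: [2.0, -0.3, -3.0]
opening: 0.268
```

Call:
move_arm(rows="0 0.2 0.35 0 0 0 0; 0 0 0 0 0 0 0; 0 0.2 0.35 0 0 0 0; 0 0 0 0 0 0 0; 0 0 0 0 0 0 0")

```text
time_s: 30.75
eef_pos: [0.5245, -0.2411, 0.2162]
eef_rot: [0.126, -0.468, 0.845, -0.227]
wrist_force: [1.3, 0.3, -2.7]
opening: 0.271
```

Run:
```python
from ov3 import *
delta(tcp_for(.04),R2)
ov3("v",f=12,w=50)
```

```text
t 30.75 pos [ 0.5245 -0.2411  0.2162] F [ 1.3  0.3 -2.7] open 0.271
shift in current tool cm [0.02 0.29 0.54] turn [-0.02 -0.01 -0.03] shift in target tool cm [0.02 0.29 0.54]
pred shoulder rel hole mm [-0.1   0.24 46.16] tip [ -0.     0.19 -18.84] axis [ 0.002 -0.001 -1.   ]
side [310 258]
top [451 166]
```

View pics/v_s.png

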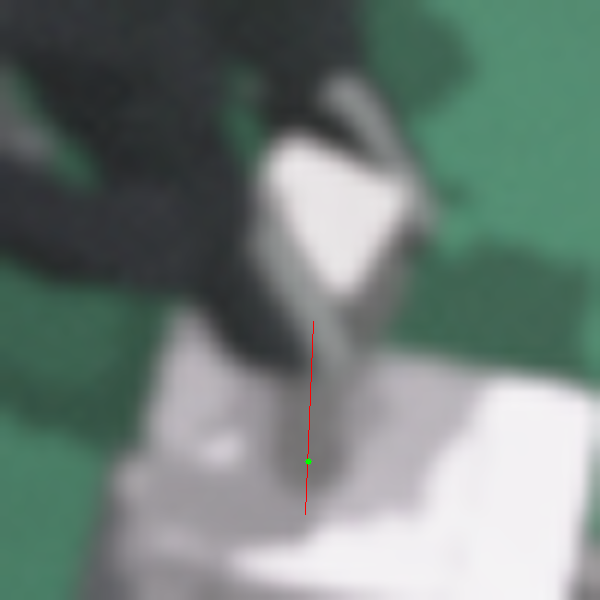

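The pin is 19 mm into the top ear, with almost no force. I go on down.

Call:
move_arm(rows="0 0.2 0.35 0 0 0 0; 0 0 0 0 0 0 0; 0 0.2 0.35 0 0 0 0; 0 0 0 0 0 0 0; 0 0.2 0.35 0 0 0 0; 0 0 0 0 0 0 0; 0 0 0 0 0 0 0")

```text
time_s: 31.55
eef_pos: [0.5245, -0.2411, 0.2041]
eef_rot: [0.126, -0.468, 0.845, -0.226]
wrist_force: [1.3, -0.1, -2.2]
opening: 0.266
```

Call:
move_arm(rows="0 0.2 0.35 0 0 0 0; 0 0 0 0 0 0 0; 0 0.2 0.35 0 0 0 0; 0 0 0 0 0 0 0; 0 0.2 0.35 0 0 0 0; 0 0 0 0 0 0 0; 0 0 0 0 0 0 0")

```text
time_s: 32.25
eef_pos: [0.5245, -0.2411, 0.1919]
eef_rot: [0.125, -0.468, 0.845, -0.226]
wrist_force: [-0.1, 0.1, -2.1]
opening: 0.268
```

Call:
move_arm(rows="0 0.2 0.35 0 0 0 0; 0 0 0 0 0 0 0; 0 0.2 0.35 0 0 0 0; 0 0 0 0 0 0 0; 0 0 0 0 0 0 0")

```text
time_s: 32.75
eef_pos: [0.5246, -0.2411, 0.1839]
eef_rot: [0.126, -0.468, 0.845, -0.226]
wrist_force: [-0.3, 0.0, -1.7]
opening: 0.272
```

Run:
```python
from ov3 import *
delta(tcp_for(.0),R2)
ov3("w",f=12,w=50)
```

```text
t 32.75 pos [ 0.5246 -0.2411  0.1839] F [-0.3  0.  -1.7] open 0.272
shift in current tool cm [0.02 0.68 1.21] turn [-0.01 -0.01 -0.02] shift in target tool cm [0.02 0.68 1.21]
pred shoulder rel hole mm [-0.05  0.22 13.87] tip [ 4.000e-02  1.800e-01 -5.113e+01] axis [ 0.001 -0.001 -1.   ]
side [310 258]
top [451 166]
```

View pics/w_s.png

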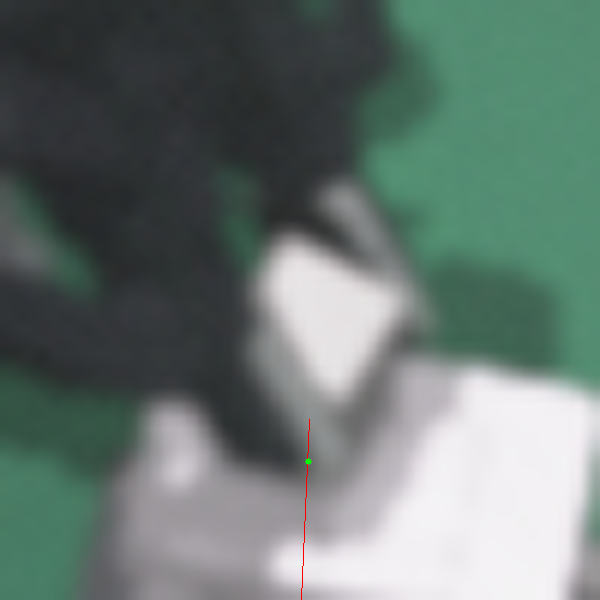

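Call:
move_arm(rows="0 0.2 0.35 0 0 0 0; 0 0 0 0 0 0 0; 0 0.2 0.35 0 0 0 0; 0 0 0 0 0 0 0; 0 0 0 0 0 0 0")

```text
time_s: 33.35
eef_pos: [0.5246, -0.2412, 0.1758]
eef_rot: [0.126, -0.468, 0.845, -0.226]
wrist_force: [-0.4, 0.0, -2.5]
opening: 0.268
```

Call:
move_arm(rows="0 0.1 0.17 0 0 0 0; 0 0 0 0 0 0 0; 0 0 0 0 0 0 0")

```text
time_s: 33.65
eef_pos: [0.5247, -0.2412, 0.174]
eef_rot: [0.126, -0.468, 0.845, -0.227]
wrist_force: [0.6, 0.9, -1.7]
opening: 0.27
```

Call:
move_arm(rows="0 0.1 0.17 0 0 0 0; 0 0 0 0 0 0 0; 0 0 0 0 0 0 0")

```text
time_s: 33.95
eef_pos: [0.5247, -0.2412, 0.1721]
eef_rot: [0.126, -0.468, 0.845, -0.227]
wrist_force: [-0.6, 0.4, -1.0]
opening: 0.274
```

Call:
move_arm(rows="0 0.06 0.1 0 0 0 0; 0 0 0 0 0 0 0; 0 0 0 0 0 0 0")

```text
time_s: 34.25
eef_pos: [0.5247, -0.2413, 0.171]
eef_rot: [0.126, -0.468, 0.845, -0.227]
wrist_force: [-0.2, -0.2, -0.8]
opening: 0.267
```

Call:
move_arm(rows="0 0.06 0.1 0 0 0 0; 0 0 0 0 0 0 0; 0 0 0 0 0 0 0")

```text
time_s: 34.55
eef_pos: [0.5253, -0.2416, 0.1708]
eef_rot: [0.126, -0.468, 0.845, -0.228]
wrist_force: [-0.7, 1.2, 5.2]
opening: 0.269
```

Call:
move_arm(rows="0 0.06 0.1 0 0 0 0; 0 0 0 0 0 0 0; 0 0 0 0 0 0 0")

```text
time_s: 34.85
eef_pos: [0.5256, -0.2418, 0.1707]
eef_rot: [0.126, -0.468, 0.844, -0.228]
wrist_force: [-7.7, 5.4, 15.7]
opening: 0.268
```

The head is on the ear, with force rising at TCP z = 0.171 against 0.170 predicted. I ease off, release and withdraw.

Call:
move_arm(rows="0 -0.06 -0.1 0 0 0 0; 0 0 0 0 0 0 0; 0 0 0 0 0 0 0.4; 0 0 0 0 0 0 0.6; 0 0 0 0 0 0 0.8; 0 0 0 0 0 0 0.8; 0 0 0 0 0 0 0.8; 0 0 -1 0 0 0 0.8; 0 0 -3 0 0 0 0.8; 0 0 -4 0 0 0 0.8; 0 0 -4 0 0 0 0.8; 0 0 -4 0 0 0 0.8; 0 0 0 0 0 0 0.8")

```text
time_s: 36.15
eef_pos: [0.4572, -0.1989, 0.3151]
eef_rot: [0.128, -0.468, 0.843, -0.232]
wrist_force: [1.3, -0.0, 0.6]
opening: 0.8
```

Run:
```python
from ov3 import *
delta(tcp_for(.0),R2)
for n in("side","top"):
    c=cam(n);u0=proj(c,[HOLE])[0].astype(int)-30;f=9
    I=cv2.resize(c["color"][u0[1]:u0[1]+65,u0[0]:u0[0]+60],None,fx=f,fy=f,interpolation=2)
    yaw=np.radians(A+0); cc,ss=np.cos(yaw),np.sin(yaw);Rz=np.array([[cc,-ss,0],[ss,cc,0],[0,0,1]])
    q=np.int32((proj(c,box(-.012,.012,-.012,.012,0,.036)@Rz.T+HOLE)-u0+.5)*f-.5)
    for a in range(8):
        for b in range(a):
            if bin(a^b).count("1")==1: cv2.line(I,tuple(map(int,q[a])),tuple(map(int,q[b])),(0,0,255),1)
    cv2.imwrite(f"pics/z_{n}.png",I)
```

```text
t 36.15 pos [ 0.4572 -0.1989  0.3151] F [ 1.3 -0.   0.6] open 0.8
shift in current tool cm [1.000e-02 5.500e-01 1.654e+01] turn [-0.67 -0.06  0.04] shift in target tool cm [ 0.03  0.35 16.55]
```

View pics/z_side.png

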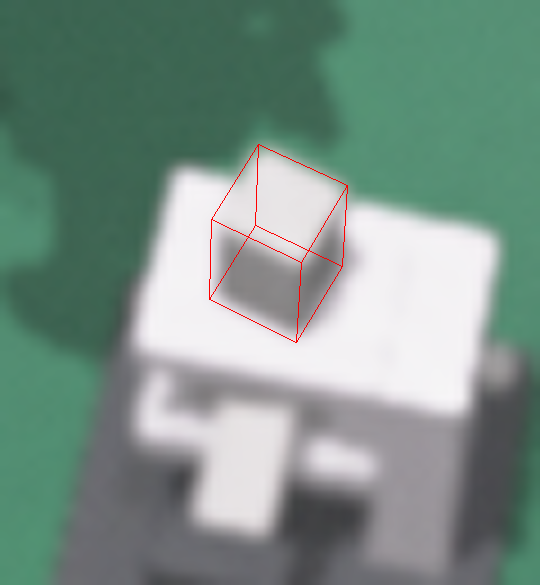

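View pics/z_top.png

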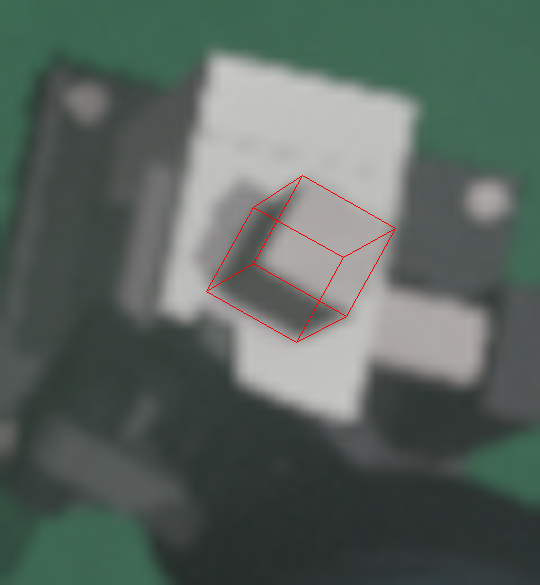

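Call:
move_arm(rows="0 0 -2 0 0 0 0.8; 0 0 0 0 0 0 0.8; 0 0 0 0 0 0 0.8; 0 0 0 0 0 0 0.8; 0 0 0 0 0 0 0.8")

```text
time_s: 36.75
eef_pos: [0.4482, -0.1934, 0.3243]
eef_rot: [0.125, -0.468, 0.845, -0.226]
wrist_force: [-0.3, 1.0, -0.9]
opening: 0.801
```

Run:
```python
from h import *
c=cam("side");cv2.imwrite("pics/end.png",c["color"])
o=ctrl.get_obs();print(o["time_s"],o["dq"].round(3),o["wrist_force"].round(1))
print(ctrl.hand_in())
```

```text
36.8 [ 0.001 -0.006 -0.002 -0.001  0.004  0.001] [ 0.4 -0.4 -0.1]
the job is handed in; nothing more can be done
None
```

View pics/end.png

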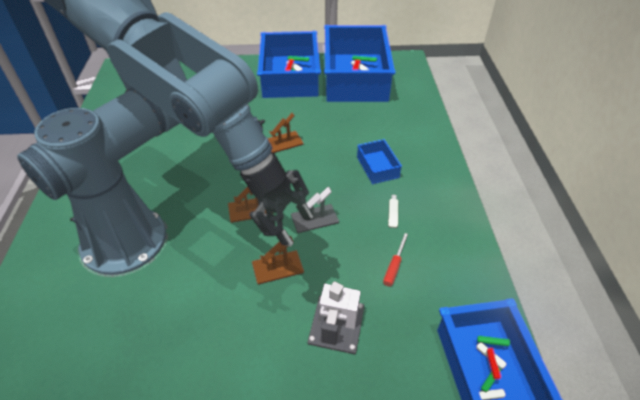

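The pin is in the jig with its head on the top ear, released, and I handed the job in at 36.8 s. The hand-in reported no verdict.

**What I did:** My first grasp ran the last joint to its limit over the rest, so I set the pin back on the bench and took it again with the tool turned half round. I then laid it in the grey rest's trough, tip down. Once let go, it slid down to the stop plate. I took it again by the upper half of its head and put it through the top ear, the link eye and the lower ear with almost no force. The head met the ear with a brief 15 N or so, and I eased off, let go and withdrew.

**Last checks:**
- **Seating:** the head met the ear at a TCP height of 0.171 m, against 0.170 m predicted.
- **Fit in the pictures:** the head drawn at the hole position matched the top view closely. In the side view it was about 1 mm off, which is within the hole's play and the calibration error, so the pictures alone do not settle the last millimetre.
- **Bystanders and arm:** in the last picture, the tray, screwdriver and lamp were where they started, and the arm was clear and still.

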